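# Put washed heat sinks under the warm-air dryer

## Task

The washed heat sinks have to be dried: load every heat sink on the bench into the wire basket, raise the basket's bail and hang the basket by it on the fork of the swing arm, while the arm is locked in a notch clear of the dryer. Then pull the index knob up, swing the arm round to the side where the dryer stands, and let the knob snap down into the notch there, so that the basket hangs under the dryer head. Do not tip the basket over or disturb the notebook, solder reel and multimeter.

Things in the scene. Friction and masses are not known exactly. Their poses are not given: they have to be found in the camera images.
- swing_arm (a joint): Angle of the stand's swing arm, rad: 0 = along the stand's +x (straight away from the robot), growing counter-clockwise from above (+ = arm's end to the left, +y). Notches at -1.396, 0 and +1.396; end stops at +-1.6. At the start the arm may be in the middle notch or between notches. It turns stiffly (0.06 N m) and stays where left.
- knob (a joint): Lift of the sprung index knob, m: 0 = fully down, pin in a notch, arm locked; about 0.0065 = pin resting on the plate between notches; free to turn above 0.009; top stop 0.014. Spring force 6.6 N at 0, 10 N at the top. The pin's round tip slips into a notch when within about 0.08 rad of it.
- knob_grip (a point): Centre of the knob's black T-bar on top of the stand, on the arm's turning axis, 220 mm above the bench when down. The bar is 62 mm long (along the arm; the point's x axis), 15 mm wide, 24 mm high, on a 15 mm thick stem that shows 20 mm above a collar. The arm turns with the knob.
- stand: Fixed indexing stand: post on a round 116 mm foot. Origin on the bench at the post's axis, which is the arm's turning axis; z up; its x axis points away from the robot. Hub and collar are 68 mm across. A wall shelf overhangs the back of the bench from 0.61 m in front of the robot's base, 0.54 m above the bench.
- fork_seat (a point): Where the centre of the bail's bar comes to lie in the fork at the arm's end, 145 mm from the turning axis. Axes as the arm: +x outward, y across. Two 6 mm prongs, 112 mm apart along y, dip in a U to the seat: their tips rise 25 mm above this point, 17 mm farther out; the cross-piece, 51 mm nearer the post, rises 20 mm. The bar goes in over the tips and down across both.
- basket: Loose open wire-mesh basket, 96 (x) x 140 (y) x 50 mm high, walls and floor 3 mm thick, about 0.3 kg. Origin at the centre of its underside, z up. The bail's pivots stand on ears over the middles of the two short ends, 58 mm above the underside; the pivot axis is the basket's y axis.
- bail (a joint): Angle of the basket's wire bail, rad: 0 = upright, 1.40 = folded down over the basket's own +x side; it goes to -0.25 past upright. Its pivots have a little friction: it stays up when left near upright, and falls when leaning more than about 0.5.
- bail_grip (a point): Middle of the bail's straight top bar, 70 mm from the pivot axis: black sleeve 9 mm thick, 34 mm long; the wire beside it is 5 mm thick, the whole bar 151 mm long, parallel to the basket's y axis (and this point's). Folded down it lies about 70 mm above the bench, 21 mm out from the basket's wall and above its rim; upright, 128 mm above the basket's underside.
- dryer_spot (a point): Centre of the drip tray on the foot of the fixed white warm-air dryer, 8 mm above the bench, under its round head (96 mm across, from 195 to 241 mm above the bench; column at the back). It stands beside the stand, on the left (notch +1.396) or the right (notch -1.396); in that notch the fork seat is over this point within a few mm. Tray 150 x 108 mm, its rim 14 mm high.
- sink1_mid (a point): Black finned aluminium heat sink, 40 (x) x 60 (y) x 27 mm, 0.11 kg, lying fins up; this point is its centre, half-way up, axes as the sink's. Grasp it across its 40 mm side (along its x axis). May be absent.
- sink2_mid (a point): Black finned aluminium heat sink, 40 (x) x 60 (y) x 27 mm, 0.11 kg, lying fins up; this point is its centre, half-way up, axes as the sink's. Grasp it across its 40 mm side (along its x axis). May be absent.
- sink3_mid (a point): Black finned aluminium heat sink, 40 (x) x 60 (y) x 27 mm, 0.11 kg, lying fins up; this point is its centre, half-way up, axes as the sink's. Grasp it across its 40 mm side (along its x axis). May be absent.
- sink4_mid (a point): Black finned aluminium heat sink, 40 (x) x 60 (y) x 27 mm, 0.11 kg, lying fins up; this point is its centre, half-way up, axes as the sink's. Grasp it across its 40 mm side (along its x axis). May be absent.
- notebook: Bystander: blue notebook, 148 x 109 x 14 mm, lying beside the stand on the side without the dryer, under the arm's path. Origin on its underside.
- solder_spool: Bystander: grey solder reel, 62 mm across, 44 mm high. Origin on its underside.
- multimeter: Bystander: yellow multimeter, 160 x 78 x 46 mm, lying. Origin on its underside.
- bench_vice: Fixed blue bench vice at the bench's front edge, left of the middle: it reaches about 40 mm in +x and 90 mm in -x from its origin, 50 mm to either side, and 112 mm up. Origin on the bench under its jaws.
Not all that is in view belongs to the job. What is shaped like the part that bears sink3_mid but blue is not meant.

How it is judged (in metres and radians):
On the way, in this order (a step that is already met when the one before it is completed fails the run):
1. every heat sink lies in the basket (x of sink1_mid in the frame of basket between -0.05 and 0.05 m and y of sink1_mid in the frame of basket between -0.072 and 0.072 m and z of sink1_mid in the frame of basket between 0 and 0.07 m and x of sink2_mid in the frame of basket between -0.05 and 0.05 m and y of sink2_mid in the frame of basket between -0.072 and 0.072 m and z of sink2_mid in the frame of basket between 0 and 0.07 m and x of sink3_mid in the frame of basket between -0.05 and 0.05 m and y of sink3_mid in the frame of basket between -0.072 and 0.072 m and z of sink3_mid in the frame of basket between 0 and 0.07 m and x of sink4_mid in the frame of basket between -0.05 and 0.05 m and y of sink4_mid in the frame of basket between -0.072 and 0.072 m and z of sink4_mid in the frame of basket between 0 and 0.07 m), for 0.2 s.
2. the basket hangs by its bail on the fork, let go, with the knob down in a notch clear of the dryer (distance between bail_grip and fork_seat below 0.025 m and angle between the y axis of bail_grip and the y axis of fork_seat, either way round below 0.12 rad and height (world z) of basket above 0.02 m and angle between basket's own z axis and vertical below 0.5 rad and contact force between the fingers and basket below 0.1 N and value of joint knob below 0.0025 m and horizontal distance between basket and dryer_spot above 0.1 m and z of bail_grip in the frame of fork_seat above -0.005 m), for 0.2 s.
At the end, for the whole second after the job is handed in: The basket hangs still (under 8 cm/s, tilt under 0.5 rad) with its bail's bar down in both prongs (25 mm along it, 5 mm high, 0.12 rad), every heat sink in it; the knob is down within 2.5 mm in the notch at the dryer: fork seat within 25 mm, basket within 45 mm of the point under the head (all of step 1 and distance between bail_grip and fork_seat below 0.025 m and angle between the y axis of bail_grip and the y axis of fork_seat, either way round below 0.12 rad and height (world z) of basket above 0.02 m and angle between basket's own z axis and vertical below 0.5 rad and contact force between the fingers and basket below 0.1 N and value of joint knob below 0.0025 m and horizontal distance between fork_seat and dryer_spot below 0.025 m and horizontal distance between basket and dryer_spot below 0.045 m and linear speed of basket below 0.08 m/s and z of bail_grip in the frame of fork_seat above -0.005 m); the robot touches nothing.
It fails at once if the basket is tipped over (angle between basket's own z axis and vertical above 1 rad).
It fails at once if the notebook is pushed more than 3 cm (distance of notebook from where it was at the start of the episode above 0.03 m).
It fails at once if the solder reel is pushed more than 3 cm (distance of solder_spool from where it was at the start of the episode above 0.03 m).
It fails at once if the multimeter is pushed more than 3 cm (distance of multimeter from where it was at the start of the episode above 0.03 m).
Of sink1, sink2, sink3, sink4 only 2 to 4 are there at a start; the rules pass over those that are not, and their reading is None.
At some moment in a run one of sink1, sink2, sink3, sink4 may be knocked a few centimetres aside while the robot is not near it.
It also fails if it takes over 210 s, if anything falls off the work surface, if the arm or the gripper's body presses on something with over 40 N, if the wrist force passes 120 N, or if a joint passes its speed limit or range.

## Robot

A 6-joint arm with a two-finger parallel gripper is mounted at the origin on a cart in front of the work surface, level with it; the furniture and walls round the work are solid. World frame = base frame: x ahead of the robot, y to its left, z up, the work surface at z = 0. Lengths are in m, angles in degrees, forces in N, time in s.
With the tool pointing down it reaches from about 0.25 to 0.725 m from the base axis. Payload 9.7 kg.
Tool frame: the origin (TCP) lies midway between the tips of the shut fingers; the grasp point (between the pads) lies 19 mm behind it; z points along the fingers, y is the line along which they close (so a half turn about z gives the same grasp; the last joint's range is limited). The gripper opens to 85 mm and grips with 20 to 120 N. Pads are 22 mm wide; open, the fingers measure 114 mm over their backs; the gripper's body (76 mm by 85 mm) begins 54 mm behind the grasp point. The pads swing forward as they close: fully open they stand 13 mm farther back than shut.
Start: joints at [66.692, 4.979, 10.078, 95.1, 0, 90], TCP at [0.218, 0.505, 0.231] pointing down, gripper open.
Joint ranges: [-179.16, 179.16], [-48.56, 103.87], [-65.8, 70.77], [-126.05, 130.52], [-82.76, 87.17], [-180, 180]. Speed limits (degrees/s): [127.2, 127.2, 147.25, 180, 180, 180].

## Interface

Orientations are given as [roll, pitch, yaw] about the fixed x, y, z axes, in that order (R = Rz(yaw) Ry(pitch) Rx(roll)).
In Python, from workcell import bot gives the robot as it stands. The module is installed in compiled form; this text tells all that it offers.
- The arm moves only by the tool send_rows, never from a script. Its argument "moves" is one flat list of numbers, 7 for each row, row after row: the shift along the world's x, y, z normalised to -1 to 1, where 1 is 0.025 m, then the turn, a rotation vector about the world's x, y, z normalised to -1 to 1, where 1 is 0.15 rad, then the closure, from -1 (fully open) to 1 (shut), so that 0 is half open. A call has 1 to 8 rows; each row shifts and turns the commanded pose from where the row before left it; what a row does not reach is not made up. A row lasts 1/8 s, in which the tool goes at most 62.5 mm and 10.7 degrees, less where a joint would pass 70% of its speed; a pose out of reach is approached as far as the arm can. A call with a number of a shift or a turn outside -1 to 1 is refused whole. A call with a gripper value outside its range is refused whole. The fingers move at their own pace and stop on an object; "squeeze" is the grip in N (left out, the last holds). Time passes only in rows, so rows that do not move let the fingers close. It gives the time, the measured TCP pose, the force, the opening and the grip force at its end, in the units of the state.
- bot.get_obs(): the state, without advancing time (a new reading comes with each control period).
- bot.camera(name): name is "scene" or "top"; returns a dict with "color" (420x560x3 uint8, red, green, blue), "camera_matrix" (3x3 intrinsics, pixels), "R" (3x3) and "t" (3): a world point X has camera coordinates R X + t. Camera axes: x right, y down, z forward; pixel columns grow to the right and rows downward; lengths in m; the calibration is good to about 2 mm. A picture is of the moment at which its call begins. There is no depth.
- bot.job_done(): hands the job in; it is judged then, once.
Trained networks look in the newest picture that a camera, given by its name, has taken for a name from the list of things; names that differ only in an ending like _2 or _b are one class to them, and where a whole thing is asked for, a point or a joint stands for the part that bears it (a point fixed in the world has none). Each returns a list of dicts, best first, with "p" (0 to 1); they miss things now and then, are a little off and sometimes report something else, mostly with a low value. They report only what shows in the picture. A call takes as long as a camera call. They do not tell look-alikes from the thing itself.
- bot.boxes_of(camera, query): "extent" ([left, top, right, bottom] in pixels, round what is visible of it).
- bot.trace(camera, query): "region" (420x560 bool, what is visible of it) and "extent" ([left, top, right, bottom] in pixels, round what is visible of it).
- bot.landmark_of(camera, query): "pixel" ([column, row] in pixels: a listed point, or the origin of a listed thing).
The state is a dict: "time": time; "q": joint angles; "qd": joint speeds; "joint_efforts": joint torques, N m; "ee_pos": TCP position; "tcp_rot": TCP orientation; "wrist_force": force on the tool from outside, world axes, zero at the start; "torque": the same for the moment, N m; "opening": finger opening in m; "grasp_force": force on a finger pad.
Only numpy, scipy, OpenCV 4.12 (cv2) and the standard library are available. Lean on these libraries where they do the work, as an engineer would, in place of code of your own. Each camera call takes 0.05 s, during which the arm holds its last target. There are 200 camera calls.

## Working session

There is one attempt and no reset: what is moved stays moved. The work goes in short steps, Python scripts to look and compute and a tool call to move; the robot and the scene stay as the last step left them, time stands still between calls to the robot, and variables do not carry over. Pictures are saved under pics/ and viewed, at most 14 in all, crops included, and the job is handed in when it is done.

Besides the shell and the picture viewer there is one more tool, called after ">>>" by a JSON object that holds its "name" and its "arguments", one argument or row to a line. send_rows: Moves the arm, as the interface text tells. Its arguments: {"type":"object","properties":{"moves":{"type":"array"},"squeeze":{"type":"number"}},"required":["moves"]}

```bash
mkdir -p pics; python3 - <<'E'
from workcell import bot
import cv2,numpy as np
o=bot.get_obs();print({k:np.round(v,3).tolist() for k,v in o.items()})
for c in("scene","top"):
    r=bot.camera(c);cv2.imwrite(f"pics/{c}0.png",r["color"][:,:,::-1])
    print(c,np.round(r["camera_matrix"],1).tolist(),np.round(r["R"],3).tolist(),np.round(r["t"],3).tolist())
E
```

```text
{'time': 0.0, 'q': [66.692, 5.01, 10.036, 95.099, -0.0, 90.0], 'qd': [-0.038, 0.037, 0.09, 0.045, 0.042, -0.017], 'joint_efforts': [-0.002, -52.04, 46.48, 0.016, -0.0, -0.0], 'ee_pos': [0.218, 0.505, 0.231], 'tcp_rot': [-179.926, 0.0, 156.692], 'wrist_force': [0.057, -0.106, -0.244], 'torque': [-0.036, -0.037, 0.026], 'grasp_force': 0.0, 'opening': 0.085}
scene [[525.0, 0.0, 279.4], [0.0, 525.0, 215.2], [0.0, 0.0, 1.0]] [[-0.992, -0.124, 0.01], [-0.105, 0.791, -0.602], [0.067, -0.599, -0.798]] [0.496, 0.125, 1.918]
top [[446.2, 0.0, 281.1], [0.0, 446.2, 206.0], [0.0, 0.0, 1.0]] [[0.298, -0.955, 0.004], [-0.928, -0.29, -0.234], [0.225, 0.066, -0.972]] [-0.142, 0.512, 1.527]
```

View pics/scene0.png

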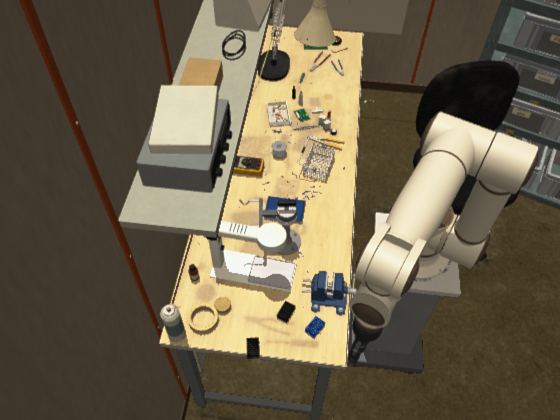

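View pics/top0.png

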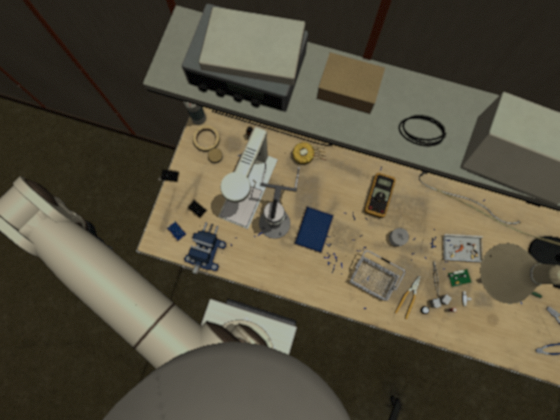

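The scene view shows black sinks at (286,311) and (252,347), the blue look-alike at (315,327), the dryer at (265,240), the basket at (320,160) and the vice at (328,290). In the top view the black sinks are at (197,209) and (170,175), and blue is at (176,231). The dryer is on the left (+y), and the arm points roughly along +x.

```bash
cat > h.py <<'E'
from workcell import bot
import cv2,numpy as np
C={}
def snap():
    for c in("scene","top"): C[c]=bot.camera(c)
def P(c):
    r=C[c];return r["camera_matrix"]@np.c_[r["R"],r["t"]]
def proj(c,X):
    u=P(c)@np.r_[X,1];return u[:2]/u[2]
def tri(a,b):
    X=cv2.triangulatePoints(P("scene"),P("top"),np.float64(a).reshape(2,1),np.float64(b).reshape(2,1))[:,0];X=X[:3]/X[3]
    e=max(np.linalg.norm(proj("scene",X)-a),np.linalg.norm(proj("top",X)-b));return X,e
def onz(c,px,z):
    M=P(c);H=np.c_[M[:,0],M[:,1],M[:,2]*z+M[:,3]];v=np.linalg.solve(H,np.r_[px,1]);return v[:2]/v[2]
def lm(q,pmin=.2):
    return {c:[(np.array(d["pixel"]),d["p"]) for d in bot.landmark_of(c,q) if d["p"]>pmin] for c in("scene","top")}
def both(q,tol=4):
    L=lm(q);out=[]
    for a,pa in L["scene"]:
        for b,pb in L["top"]:
            X,e=tri(a,b)
            if e<tol: out.append((np.round(X,3).tolist(),round(e,1),round(pa,2),round(pb,2)))
    return L,out
def show(q):
    L,o=both(q);print(q,o);
    for c in L: print("   ",c,[(np.round(a).tolist(),round(p,2)) for a,p in L[c]])
def crop(c,x,y,w,h,s,name):
    im=C[c]["color"][y:y+h,x:x+w,::-1];cv2.imwrite(name,cv2.resize(im,None,fx=s,fy=s,interpolation=cv2.INTER_CUBIC))
E
python3 - <<'E'
from h import *
snap()
for q in"sink1_mid basket bail_grip knob_grip stand fork_seat dryer_spot notebook solder_spool multimeter bench_vice".split(): show(q)
a=C["scene"]["color"][:,:,::-1];b=C["top"]["color"][:,:,::-1]
A=cv2.resize(a[270:370,230:350],None,fx=3.3,fy=3.3,interpolation=2);B=cv2.resize(b[150:250,150:270],None,fx=3.3,fy=3.3,interpolation=2)
D=cv2.resize(a[120:200,260:360],(396,264),interpolation=2);E_=cv2.resize(b[235:315,330:430],(396,264),interpolation=2)
cv2.imwrite("pics/c1.png",np.vstack([np.hstack([A,B]),np.hstack([D,E_])]))
E
```

```text
sink1_mid []
    scene [([273.0, 273.0], 0.72), ([285.0, 212.0], 0.69), ([285.0, 310.0], 0.21)]
    top []
basket [([0.396, -0.372, -0.004], np.float64(0.2), 0.97, 0.93)]
    scene [([316.0, 165.0], 0.97)]
    top [([374.0, 277.0], 0.93)]
bail_grip [([0.451, -0.376, 0.077], np.float64(0.8), 0.64, 0.51)]
    scene [([304.0, 149.0], 0.64)]
    top [([384.0, 259.0], 0.51)]
knob_grip [([0.486, 0.021, 0.219], np.float64(1.2), 0.83, 0.64)]
    scene [([283.0, 203.0], 0.83)]
    top [([275.0, 208.0], 0.64), ([276.0, 220.0], 0.46)]
stand [([0.475, 0.015, 0.013], np.float64(1.8), 0.89, 0.62), ([0.521, 0.031, -0.224], np.float64(1.9), 0.74, 0.62)]
    scene [([284.0, 236.0], 0.89), ([271.0, 272.0], 0.74)]
    top [([276.0, 225.0], 0.62)]
fork_seat [([0.625, 0.049, 0.157], np.float64(1.9), 0.63, 0.74)]
    scene [([243.0, 217.0], 0.63), ([286.0, 308.0], 0.29)]
    top [([282.0, 169.0], 0.74)]
dryer_spot [([0.5, 0.173, 0.036], np.float64(1.0), 0.89, 0.73)]
    scene [([274.0, 270.0], 0.89), ([301.0, 145.0], 0.4)]
    top [([238.0, 202.0], 0.73)]
notebook [([0.5, -0.125, -0.027], np.float64(0.5), 0.83, 0.67)]
    scene [([283.0, 212.0], 0.83), ([242.0, 172.0], 0.35)]
    top [([315.0, 231.0], 0.67)]
solder_spool [([0.548, -0.41, 0.025], np.float64(1.1), 0.55, 0.75)]
    scene [([281.0, 150.0], 0.55)]
    top [([397.0, 238.0], 0.75), ([280.0, 167.0], 0.37)]
multimeter [([0.694, -0.307, -0.018], np.float64(0.6), 0.95, 0.72)]
    scene [([242.0, 172.0], 0.95)]
    top [([376.0, 195.0], 0.72)]
bench_vice []
    scene []
    top [([195.0, 209.0], 0.47)]
```

View pics/c1.png

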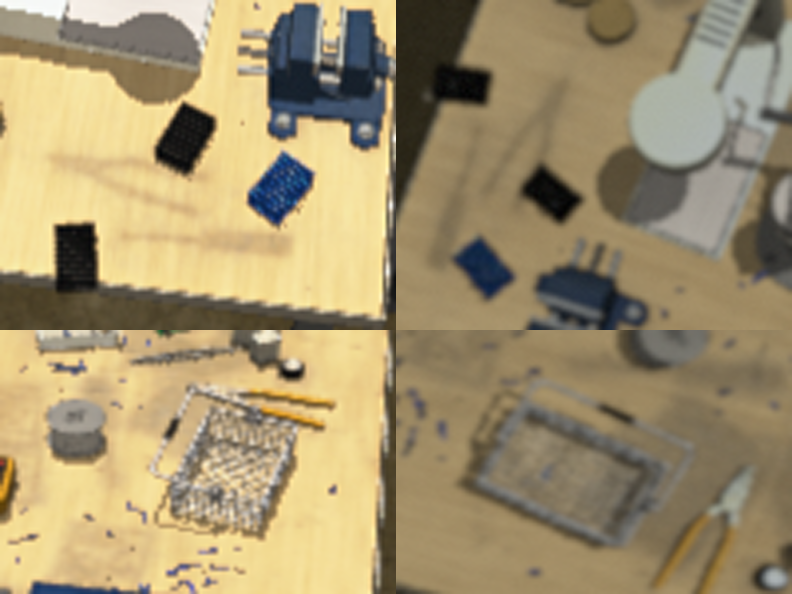

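Look-alike list (scene pixels): black sinks at (286,311) and (252,347), and a blue block at (315,327). The blue one is not meant, so I choose the two black ones. The crop confirms this. It also shows the basket with its bail folded to the far side. Next I fit the poses.

```bash
cat >> h.py <<'E'
from scipy.optimize import minimize
def fit(masks,verts,x0,step):
    """pose x,y,yaw maximising IoU of the hull of projected verts with masks"""
    def f(p):
        c,s=np.cos(p[2]),np.sin(p[2]);R=np.array([[c,-s,0],[s,c,0],[0,0,1]])
        V=verts@R.T+[p[0],p[1],0];t=0
        for cam,m in masks.items():
            uv=np.array([proj(cam,v) for v in V]);h=cv2.convexHull(np.float32(uv))
            k=4;z=np.zeros((420*k,560*k),np.uint8);cv2.fillConvexPoly(z,np.int32(h*k+k/2),1)
            x,y,w,hh=W[cam];z=z[y*k:(y+hh)*k,x*k:(x+w)*k];M=np.kron(m[y:y+hh,x:x+w],np.ones((k,k),bool))>0
            t-=(M&(z>0)).sum()/(M|(z>0)).sum()
        return t/len(masks)
    W={}
    for cam,m in masks.items():
        x,y,w,hh=cv2.boundingRect(np.uint8(m));W[cam]=(max(x-15,0),max(y-15,0),w+30,hh+30)
    S=np.vstack([x0]+[np.array(x0)+d for d in np.diag(step)])
    r=minimize(f,x0,method="Nelder-Mead",options=dict(initial_simplex=S,xatol=2e-4,fatol=1e-4));return r.x,-r.fun
def box(a,b,z0,z1): return np.array([[i*a/2,j*b/2,z] for i in(-1,1) for j in(-1,1) for z in(z0,z1)])
def black(cam,px,r=22):
    im=C[cam]["color"].astype(int).max(2)<75;m=np.zeros_like(im);x,y=np.int32(px);m[y-r:y+r,x-r:x+r]=im[y-r:y+r,x-r:x+r]
    n,l,st,ce=cv2.connectedComponentsWithStats(np.uint8(m));i=min((i for i in range(1,n) if st[i,4]>20),key=lambda i:np.linalg.norm(ce[i]-px));return l==i
def sink(ps,pt):
    m={"scene":black("scene",ps),"top":black("top",pt)}
    ce={c:np.argwhere(v).mean(0)[::-1] for c,v in m.items()}
    X,e=tri(ce["scene"],ce["top"]);best=max((fit(m,box(.04,.06,0,.027),[X[0],X[1],y],[.005,.005,.2]) for y in(0,.8,1.6,2.4)),key=lambda t:t[1])
    print("sink",np.round(X,3),round(e,1),{c:int(v.sum()) for c,v in m.items()},"fit",np.round(best[0],3),"yaw deg",round(np.degrees(best[0][2]),1),round(best[1],2));return best[0]
E
python3 - <<'E'
from h import *
snap()
sink((286,311),(197,209));sink((252,347),(170,175))
m={}
for c in("scene","top"):
    d=bot.trace(c,"basket")[0];m[c]=d["region"];print(c,d["p"],d["extent"])
    h=np.zeros((420,560),np.uint8);pts=np.argwhere(m[c])[:,::-1].astype(np.int32);cv2.fillConvexPoly(h,cv2.convexHull(pts),1);m[c]=h>0
b=box(.096,.14,0,.05);a=1.4;bx=.07*np.sin(a);bz=.058+.07*np.cos(a)
V=np.vstack([b,[[bx,s*.0755,bz] for s in(-1,1)],[[0,s*.075,.06] for s in(-1,1)]])
for v,n in((V,"with bail"),(b,"box")):
  for y in(-.3,0,.3): print(n,fit(m,v,[.4,-.373,y],[.01,.01,.2]))
A=np.array([.48,.017])
for th in(-.6,-.3,0,.2,.4): 
    c,s=np.cos(th),np.sin(th)
    print(th,[np.round(proj(k,[*(A+.145*np.array([c,s])),.157])).tolist() for k in("scene","top")])
print("knob",[np.round(proj(k,[*A,.22])).tolist() for k in("scene","top")])
a=C["scene"]["color"][:,:,::-1];b=C["top"]["color"][:,:,::-1]
cv2.imwrite("pics/c2.png",np.hstack([cv2.resize(a[170:290,210:310],(400,480),interpolation=2),cv2.resize(b[150:270,220:320],(400,480),interpolation=2)]))
E
```

```text
sink [0.44  0.314 0.011] 0.2 {'scene': 220, 'top': 167} fit [0.441 0.314 2.765] yaw deg 158.4 0.81
sink [0.524 0.478 0.06 ] 0.5 {'scene': 256, 'top': 905} fit [0.529 0.457 0.175] yaw deg 10.0 0.55
scene 0.92 [307.5, 143.1, 336.5, 177.0]
top 0.6 [353.6, 248.7, 405.7, 298.7]
with bail (array([ 0.3869565 , -0.36696949, -0.18049056]), np.float64(0.7993087504009355))
with bail (array([ 0.38595126, -0.36761784, -0.20057258]), np.float64(0.7996287250698345))
with bail (array([ 0.38588668, -0.36651023, -0.1811849 ]), np.float64(0.7982910536533507))
box (array([ 0.38555855, -0.3721414 , -0.21661446]), np.float64(0.7832495393744889))
box (array([ 0.38479858, -0.37066404, -0.20943416]), np.float64(0.7834145238137254))
box (array([ 0.38565732, -0.37099383, -0.23248868]), np.float64(0.7831904636599811))
-0.6 [[254.0, 192.0], [310.0, 188.0]]
-0.3 [[247.0, 200.0], [301.0, 179.0]]
0 [[243.0, 209.0], [289.0, 174.0]]
0.2 [[243.0, 216.0], [281.0, 172.0]]
0.4 [[244.0, 222.0], [273.0, 172.0]]
knob [[285.0, 202.0], [277.0, 209.0]]
```

View pics/c2.png

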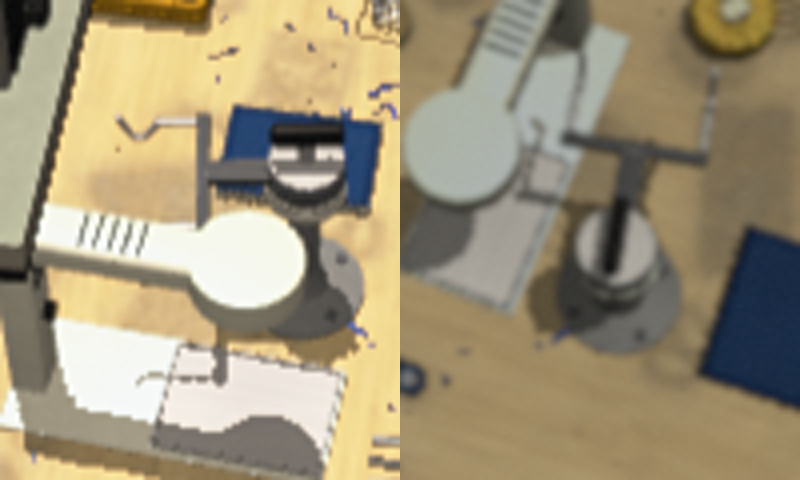

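Here is what the crop shows. Scene: knob bar from about (278,203) to (295,203), and the −y prong's dip at (245,204). Top: cross-piece ends at (261,184) and (297,189), and knob bar ends at (276,200) and (272,217). I'll fit the stand axis and arm angle from these.

```bash
python3 - <<'E'
from h import *
from scipy.optimize import least_squares
snap()
def pts(p):
    x,y,t,z=p;c,s=np.cos(t),np.sin(t)
    g=lambda r,w,h:[x+c*r-s*w,y+s*r+c*w,h]
    return [("top",g(.094,.059,z+.02),(261.3,184)),("top",g(.094,-.059,z+.02),(297,189)),("top",g(.162,-.056,z+.025),(298.5,167.5)),
    ("scene",g(.145,-.056,z),(245,204.3)),("scene",g(.162,-.056,z+.025),(239.5,200)),("scene",g(.094,-.056,z+.02),(261,199)),
    ("scene",g(-.031,0,.23),(295.5,203.3)),("scene",g(.031,0,.23),(278.3,203)),("top",g(.031,0,.23),(276,200)),("top",g(-.031,0,.23),(272,217))]
f=lambda p:np.concatenate([proj(c,X)-u for c,X,u in pts(p)])
r=least_squares(f,[.48,.017,0,.157],loss="soft_l1");print(np.round(r.x,4),np.round(f(r.x).reshape(-1,2),1).tolist())
# second sink, tighter threshold
for cam,px in(("top",(170,175)),("scene",(252,347))):
    im=C[cam]["color"].max(2);x,y=px;m=(im[y-16:y+17,x-16:x+17]<42).astype(np.uint8)
    n,l,st,ce=cv2.connectedComponentsWithStats(m);i=1+np.argmax(st[1:,4]);print(cam,ce[i]+[x-16,y-16],st[i]);
    print(cv2.minAreaRect(np.argwhere(l==i)[:,::-1].astype(np.int32)))
E
```

```text
[0.4747 0.025  0.1347 0.1512] [[-0.0, -0.6], [-0.9, 0.1], [-0.0, 1.9], [-0.4, -0.5], [-0.1, -0.7], [-2.0, 1.2], [0.4, -1.1], [-0.9, -0.8], [-0.7, -0.1], [-0.1, 1.7]]
top [167.26086957 174.13586957] [  3   6  21  16 184]
((12.584863662719727, 15.699541091918945), (21.60540771484375, 13.681166648864746), 28.300756454467773)
scene [252.57711443 348.08955224] [ 11   7  12  21 201]
((16.5, 17.0), (20.0, 11.0), 90.0)
```

```bash
python3 - <<'E'
from h import *
snap()
X,e=tri((252.5,347.7),(170,175.4));print("s2",np.round(X,3),e)
m={"scene":black("scene",(252,347),16)};print(m["scene"].sum())
for y in(0,.3,-.3):print(fit(m,box(.04,.06,0,.027),[X[0],X[1],y],[.005,.005,.2]))
m["top"]=np.zeros((420,560),np.uint8);cv2.fillConvexPoly(m["top"],np.int32([[162,169],[179,171],[177,182],[161,179]]),1);m["top"]=m["top"]>0
print(fit(m,box(.04,.06,0,.027),[X[0],X[1],0],[.005,.005,.2]))
for c,u in(("scene",(274,270)),("top",(238,202))):print("dryer",onz(c,u,.008))
print("vice",onz("top",(203,250),.1),onz("scene",(328,285),.1), "blue",onz("scene",(315,327),.013))
E
```

```text
s2 [0.531 0.452 0.008] 0.2750454994727535
256
(array([0.5291568 , 0.45642697, 0.18379952]), np.float64(0.8678336980306346))
(array([0.52911286, 0.45657538, 0.20677667]), np.float64(0.8639337112952464))
(array([0.5288945 , 0.45671562, 0.19118623]), np.float64(0.865514979225891))
(array([0.53024181, 0.4538288 , 0.16172597]), np.float64(0.8493839417589428))
dryer [0.49929736 0.15799824]
dryer [0.510317  0.1769266]
vice [0.29670536 0.22121188] [0.31036235 0.24636912] blue [0.33789584 0.35798544]
```

>>> {"name": "send_rows", "arguments": {
  "moves": [1,-1,0,0,0,-1,-1,1,-1,0,0,0,-1,-1,1,-1,0,0,0,-1,-1,1,-1,0,0,0,-1,-1,1,-1,0,0,0,-1,-1,1,-1,0,0,0,-1,-1,1,-1,0,0,0,-1,-1,1,-0.5,0,0,0,-1,-1],
  "squeeze": 40
}}

```text
time: 2.7
ee_pos: [0.4184, 0.3165, 0.2316]
tcp_rot: [180.0, -0.0, 87.6]
wrist_force: [-0.0, -0.0, 0.3]
opening: 0.0852
grasp_force: 0.0
```

>>> {"name": "send_rows", "arguments": {
  "moves": [0.9,-0.1,-1,0,0,-0.75,-1,0,0,-1,0,0,-0.75,-1,0,0,-1,0,0,-0.74,-1,0,0,-1,0,0,0,-1,0,0,-1,0,0,0,-1]
}}

```text
time: 3.32
ee_pos: [0.4401, 0.3151, 0.1055]
tcp_rot: [180.0, -0.0, 68.7]
wrist_force: [-0.6, 0.2, -0.9]
opening: 0.0849
grasp_force: 0.0
```

```bash
python3 - <<'E'
from h import *
snap();print(np.round(bot.get_obs()["ee_pos"],4),bot.get_obs()["tcp_rot"])
a=C["scene"]["color"][:,:,::-1];b=C["top"]["color"][:,:,::-1]
cv2.imwrite("pics/c3.png",np.hstack([cv2.resize(a[270:370,230:330],(400,400),interpolation=2),cv2.resize(b[150:250,150:250],(400,400),interpolation=2)]))
E
```

```text
[0.4389 0.3143 0.1036] [-179.8659541     0.20588218   68.68532451]
```

View pics/c3.png

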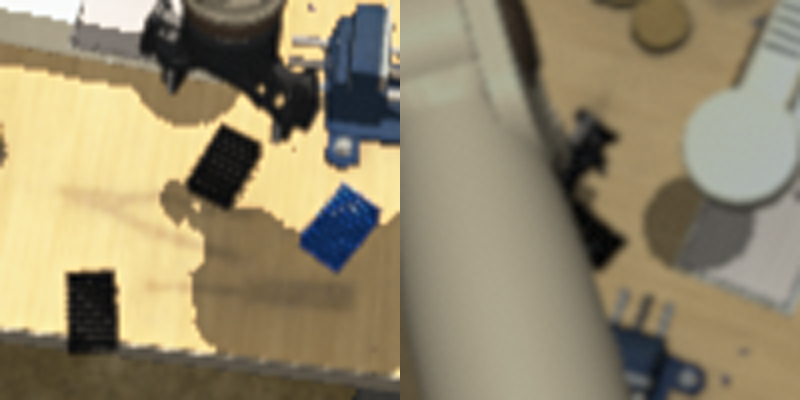

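The crop shows the gripper above sink 1, with its fingers at crop (170,60) and (295,110). They line up with the sink's short axis, and the blue block is clear. Going down and closing.

>>> {"name": "send_rows", "arguments": {
  "moves": [0,0,-1,0,0,0,-1,0,0,-1,0,0,0,-1,0,0,-1,0,0,0,-1,0,0,-0.95,0,0,0,-1,0,0,0,0,0,0,1,0,0,0,0,0,0,1,0,0,0,0,0,0,1,0,0,0,0,0,0,1],
  "squeeze": 50
}}

```text
time: 4.42
ee_pos: [0.4411, 0.3158, 0.0096]
tcp_rot: [179.9, -0.1, 68.7]
wrist_force: [-0.5, -1.1, 7.0]
opening: 0.0385
grasp_force: 50.4
```

>>> {"name": "send_rows", "arguments": {
  "moves": [0,0,0,0,0,0,1,0,0,0,0,0,0,1,0,0,0.5,0,0,0,1,0,0,1,0,0,0,1]
}}

```text
time: 4.92
ee_pos: [0.4397, 0.3148, 0.0457]
tcp_rot: [-180.0, 0.1, 68.7]
wrist_force: [-0.1, 0.3, -1.1]
opening: 0.0384
grasp_force: 50.4
```

>>> {"name": "send_rows", "arguments": {
  "moves": [-0.3,0,1,0,0,0,1,-0.5,0,1,0,0,0,1,-0.5,0,1,0,0,0,1,-0.5,0,1,0,0,0,1,-0.5,-0.5,1,0,0,0,1,-0.2,-1,1,0,0,0,1,0,-1,1,0,0,0,1,0,-1,0,0,0,0,1]
}}

```text
time: 5.92
ee_pos: [0.378, 0.2272, 0.2233]
tcp_rot: [179.9, -0.2, 68.7]
wrist_force: [0.1, -0.5, -1.0]
opening: 0.0384
grasp_force: 50.5
```

>>> {"name": "send_rows", "arguments": {
  "moves": [0,-1,0,0,0,0,1,0,-1,0,0,0,0,1,0,-1,0,0,0,0,1,0,-1,0,0,0,0,1,0,-1,0,0,0,0,1,0,-1,0,0,0,0,1,0,-1,0,0,0,0,1,0,-1,0,0,0,0,1]
}}

```text
time: 6.92
ee_pos: [0.3774, 0.0268, 0.2212]
tcp_rot: [179.9, -0.0, 68.7]
wrist_force: [-0.3, 0.1, -1.3]
opening: 0.0385
grasp_force: 50.5
```

>>> {"name": "send_rows", "arguments": {
  "moves": [0,-1,0,0,0,0.6,1,0,-1,0,0,0,0.6,1,0,-1,0,0,0,0,1,0,-1,0,0,0,0,1]
}}

```text
time: 7.42
ee_pos: [0.3774, -0.0732, 0.2212]
tcp_rot: [179.9, -0.0, 79.0]
wrist_force: [1.2, 0.3, -1.9]
opening: 0.0383
grasp_force: 50.5
```

```bash
python3 - <<'E'
from h import *
snap();print(np.round(bot.get_obs()["ee_pos"],4),bot.get_obs()["tcp_rot"],bot.get_obs()["opening"])
for q in("sink1_mid","basket","bail_grip"): show(q)
a=C["scene"]["color"][:,:,::-1];b=C["top"]["color"][:,:,::-1]
cv2.imwrite("pics/c4.png",np.vstack([np.hstack([cv2.resize(a[270:370,200:330],(390,300),interpolation=2),cv2.resize(b[130:260,140:309],(390,300),interpolation=2)]),np.hstack([cv2.resize(a[120:190,270:361],(390,300),interpolation=2),cv2.resize(b[235:315,326:430],(390,300),interpolation=2)])]))
E
```

```text
[ 0.3774 -0.0739  0.221 ] [1.79939112e+02 2.39075185e-02 7.88722122e+01] 0.038270963048686615
sink1_mid []
    scene []
    top []
basket [([0.385, -0.37, 0.013], np.float64(3.8), 0.63, 0.88)]
    scene [([321.0, 164.0], 0.63)]
    top [([375.0, 276.0], 0.88), ([314.0, 230.0], 0.66)]
bail_grip [([0.447, -0.366, 0.086], np.float64(0.2), 0.55, 0.68)]
    scene [([304.0, 150.0], 0.55)]
    top [([381.0, 260.0], 0.68)]
```

View pics/c4.png

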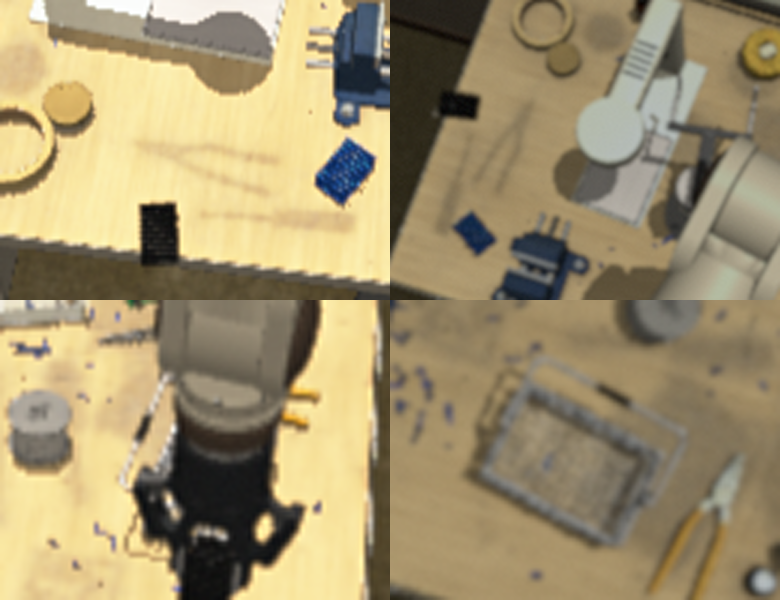

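The crop shows the sink held over the clear bench, only one other black sink left (top (170,175)), and an unobstructed basket. In the top view its rim corners are at (361,256), (351,282), (384,300) and (397,278), with the sleeve at (385.5,260).

```bash
python3 - <<'E'
from h import *
from scipy.optimize import least_squares
snap()
for n,a,b in(("sleeve",(303.4,144.7),(385.5,260.3)),("endL",(298.4,155.4),(364.1,251.5)),("endR",(308.7,133.9),(404.7,270.2))):
    X,e=tri(a,b);print(n,np.round(X,3),round(e,1))
B=.07*np.sin(1.4),.058+.07*np.cos(1.4)
T=[("top",(-.048,-.07,.05),(383.9,300.3)),("top",(-.048,.07,.05),(350.8,281.7)),("top",(.048,.07,.05),(360.7,256.3)),("top",(.048,-.07,.05),(396.7,277.7)),
("top",(B[0],.0755,B[1]),(364.1,251.5)),("top",(B[0],-.0755,B[1]),(404.7,270.2)),("top",(B[0],0,B[1]),(385.5,260.3)),
("scene",(B[0],.0755,B[1]),(298.4,155.4)),("scene",(B[0],-.0755,B[1]),(308.7,133.9)),("scene",(B[0],0,B[1]),(303.4,144.7))]
def f(p):
    c,s=np.cos(p[2]),np.sin(p[2]);return np.concatenate([proj(k,[p[0]+c*v[0]-s*v[1],p[1]+s*v[0]+c*v[1],v[2]])-u for k,v,u in T])
r=least_squares(f,[.39,-.37,-.19],loss="soft_l1");print(np.round(r.x,4),np.round(f(r.x).reshape(-1,2),1).tolist())
E
```

```text
sleeve [ 0.45  -0.379  0.099] 0.7
endL [ 0.459 -0.3    0.115] 2.2
endR [ 0.436 -0.449  0.092] 0.1
[ 0.3828 -0.3669 -0.1989] [[2.9, 1.0], [-0.7, -0.3], [1.8, 0.7], [2.1, -1.3], [0.7, -1.3], [-0.3, 1.1], [-1.0, 0.4], [-0.5, 7.2], [0.1, 3.1], [0.0, 4.8]]
```

>>> {"name": "send_rows", "arguments": {
  "moves": [0.54,-1,0,0,0,0,1,0,-1,0,0,0,0,1,0,-1,0,0,0,0,1,0,-1,0,0,0,0,1,0,-1,0,0,0,0,1,0,-1,0,0,0,0,1,0,-1,0,0,0,0,1,0,-1,0,0,0,0,1]
}}

```text
time: 8.93
ee_pos: [0.3912, -0.2729, 0.22]
tcp_rot: [-180.0, -0.0, 79.0]
wrist_force: [-0.4, -0.7, -1.1]
opening: 0.0386
grasp_force: 50.5
```

>>> {"name": "send_rows", "arguments": {
  "moves": [0,-1,-0.5,0,0,0,1,0,-1,-0.5,0,0,0,1,0,-0.5,-1,0,0,0,1,0,0,-1,0,0,0,1,0,0,-1,0,0,0,1]
}}

```text
time: 9.55
ee_pos: [0.3912, -0.3347, 0.1191]
tcp_rot: [-180.0, -0.0, 79.0]
wrist_force: [0.6, -0.7, -0.8]
opening: 0.0385
grasp_force: 50.6
```

```bash
python3 - <<'E'
from h import *
snap();print(np.round(bot.get_obs()["ee_pos"],4),bot.get_obs()["tcp_rot"],bot.get_obs()["opening"])
a=C["scene"]["color"][:,:,::-1];b=C["top"]["color"][:,:,::-1]
cv2.imwrite("pics/c5.png",np.hstack([cv2.resize(a[110:190,260:360],(400,320),interpolation=2),cv2.resize(b[230:310,330:430],(400,320),interpolation=2)]))
E
```

```text
[ 0.3902 -0.3337  0.1173] [-1.79771748e+02 -1.30798864e-01  7.90265086e+01] 0.038062828190488354
```

View pics/c5.png

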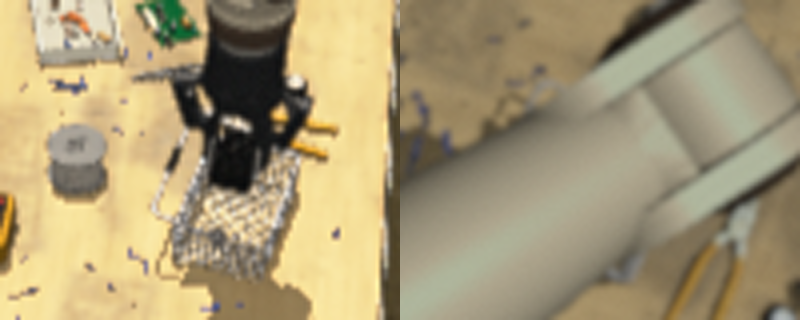

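The crop shows the held sink over the +y half of the basket and lined up with its walls. Lowering and releasing with a small opening.

>>> {"name": "send_rows", "arguments": {
  "moves": [0,0,-1,0,0,0,1,0,0,-1,0,0,0,1,0,0,-1,0,0,0,1,0,0,-0.9,0,0,0,1,0,0,0,0,0,0,-0.15,0,0,0,0,0,0,-0.15,0,0,0,0,0,0,-0.15]
}}

```text
time: 10.52
ee_pos: [0.3918, -0.3354, 0.0241]
tcp_rot: [179.9, 0.1, 79.0]
wrist_force: [0.4, -0.1, 0.4]
opening: 0.0488
grasp_force: 0.0
```

>>> {"name": "send_rows", "arguments": {
  "moves": [0,0,1,0,0,0,-0.15,0,0,1,0,0,0,-0.15,0,0,1,0,0,0,-0.15,0,0,1,0,0,0,-1,0,0.5,1,0,0,0,-1,-0.2,1,1,0,0,0,-1,-0.3,1,1,0,0,0,-1,0,1,1,0,0,0,-1]
}}

```text
time: 11.52
ee_pos: [0.3783, -0.2467, 0.2245]
tcp_rot: [179.9, 0.0, 79.0]
wrist_force: [-0.7, -0.8, 0.1]
opening: 0.0859
grasp_force: 0.0
```

>>> {"name": "send_rows", "arguments": {
  "moves": [0,1,0,0,0,0,-1,0,1,0,0,0,0,-1,0,1,0,0,0,0,-1,0,1,0,0,0,0,-1,0,1,0,0,0,0,-1,0,1,0,0,0,0,-1,0,1,0,0,0,0,-1,0,1,0,0,0,0,-1]
}}

```text
time: 12.52
ee_pos: [0.3786, -0.0466, 0.2236]
tcp_rot: [179.9, -0.0, 79.0]
wrist_force: [0.2, 1.1, 0.9]
opening: 0.0857
grasp_force: 0.0
```

```bash
python3 - <<'E'
from h import *
snap();print(np.round(bot.get_obs()["ee_pos"],4),bot.get_obs()["tcp_rot"],bot.get_obs()["opening"])
for q in("sink1_mid","basket","bail_grip"): show(q)
a=C["scene"]["color"][:,:,::-1];b=C["top"]["color"][:,:,::-1]
cv2.imwrite("pics/c6.png",np.vstack([np.hstack([cv2.resize(a[270:370,200:330],(390,300),interpolation=2),cv2.resize(b[130:260,140:309],(390,300),interpolation=2)]),np.hstack([cv2.resize(a[120:190,270:361],(390,300),interpolation=2),cv2.resize(b[235:315,326:430],(390,300),interpolation=2)])]))
E
```

```text
[ 0.3787 -0.0459  0.2236] [ 1.79906251e+02 -2.77175214e-02  7.91219934e+01] 0.08484009266007285
sink1_mid []
    scene []
    top [([385.0, 262.0], 0.41)]
basket [([0.382, -0.368, 0.01], np.float64(2.1), 0.67, 0.73), ([0.379, -0.317, 0.063], np.float64(1.0), 0.67, 0.44)]
    scene [([320.0, 164.0], 0.67)]
    top [([373.0, 278.0], 0.73), ([362.0, 274.0], 0.44)]
bail_grip [([0.45, -0.367, 0.096], np.float64(0.8), 0.59, 0.71)]
    scene [([303.0, 147.0], 0.59)]
    top [([382.0, 260.0], 0.71)]
```

View pics/c6.png

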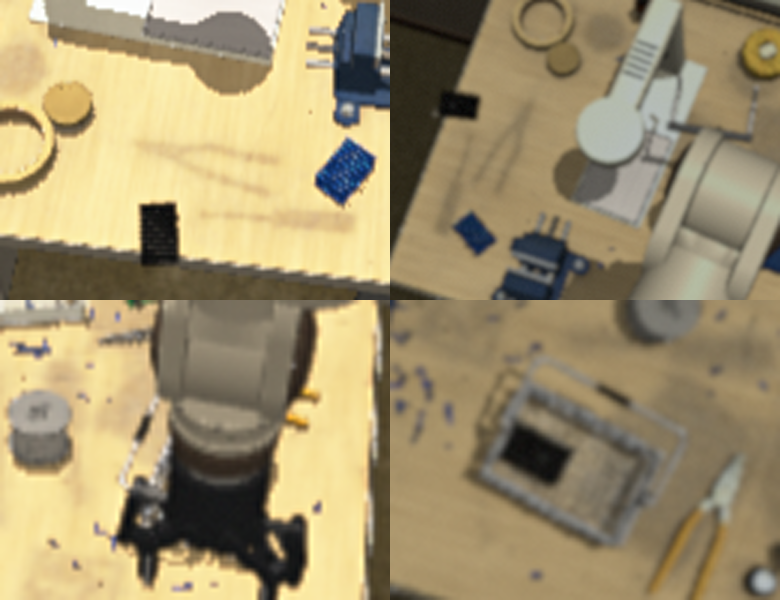

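The first sink lies flat in the basket's +y half, and the second black sink is still where it was (top (170,175)). Fetching the second one.

>>> {"name": "send_rows", "arguments": {
  "moves": [0,1,0,0,0,0,-1,0,1,0,0,0,0,-1,0,1,0,0,0,0,-1,0,1,0,0,0,0,-1,0,1,0,0,0,0,-1,0,1,0,0,0,0,-1,0,1,0,0,0,0,-1,0,1,0,0,0,0,-1]
}}

```text
time: 13.92
ee_pos: [0.3788, 0.153, 0.2225]
tcp_rot: [180.0, 0.0, 78.9]
wrist_force: [0.2, 0.7, -0.5]
opening: 0.0851
grasp_force: 0.0
```

>>> {"name": "send_rows", "arguments": {
  "moves": [0,1,0,0,0,0.8,-1,0,1,0,0,0,0.8,-1,0,1,0,0,0,0.8,-1,0,1,0,0,0,0,-1,0,1,0,0,0,0,-1,0.5,1,0,0,0,0,-1,1,1,0,0,0,0,-1,1,1,0,0,0,0,-1]
}}

```text
time: 14.92
ee_pos: [0.4423, 0.353, 0.2225]
tcp_rot: [180.0, 0.0, 99.6]
wrist_force: [-0.1, 0.1, 0.1]
opening: 0.0854
grasp_force: 0.0
```

>>> {"name": "send_rows", "arguments": {
  "moves": [1,1,0,0,0,0,-1,1,1,0,0,0,0,-1,1,1,-0.5,0,0,0,-1,0.54,1,-0.5,0,0,0,-1,0,0,-1,0,0,0,-1,0,0,-1,0,0,0,-1,0,0,-1,0,0,0,-1]
}}

```text
time: 15.8
ee_pos: [0.5303, 0.4519, 0.1211]
tcp_rot: [-180.0, 0.0, 99.6]
wrist_force: [-0.3, 0.7, -0.2]
opening: 0.0852
grasp_force: 0.0
```

```bash
python3 - <<'E'
from h import *
snap();print(np.round(bot.get_obs()["ee_pos"],4),bot.get_obs()["tcp_rot"],bot.get_obs()["opening"])
a=C["scene"]["color"][:,:,::-1];b=C["top"]["color"][:,:,::-1]
cv2.imwrite("pics/c7.png",np.hstack([cv2.resize(a[290:390,200:300],(400,400),interpolation=2),cv2.resize(b[130:230,130:230],(400,400),interpolation=2)]))
E
```

```text
[0.5292 0.4511 0.1189] [-1.79736563e+02  1.61007520e-01  9.95735327e+01] 0.08541221893527366
```

View pics/c7.png

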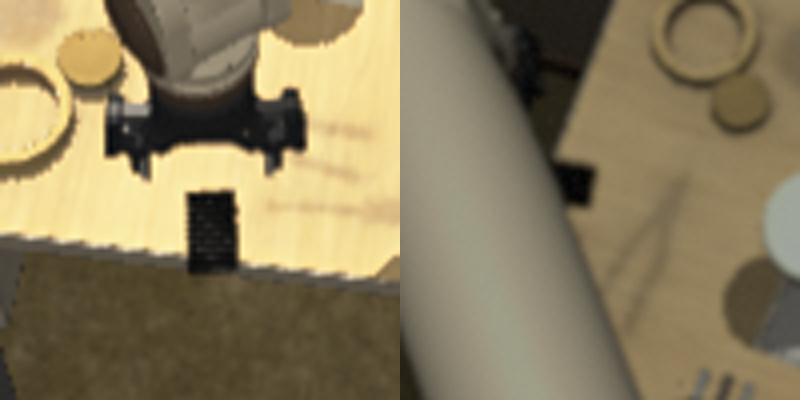

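The crop shows the open fingers at scene crop (140,160) and (272,160), centred on the sink at (212,230). Going down to grasp.

>>> {"name": "send_rows", "arguments": {
  "moves": [0,0.1,-1,0,0,0,-1,0,0,-1,0,0,0,-1,0,0,-1,0,0,0,-1,0,0,-1,0,0,0,-1,0,0,-0.5,0,0,0,-1,0,0,0,0,0,0,1,0,0,0,0,0,0,1,0,0,0,0,0,0,1]
}}

```text
time: 16.9
ee_pos: [0.5303, 0.4557, 0.0119]
tcp_rot: [179.9, -0.1, 99.6]
wrist_force: [0.1, -0.5, 0.2]
opening: 0.038
grasp_force: 51.0
```

>>> {"name": "send_rows", "arguments": {
  "moves": [0,0,0,0,0,0,1,0,0,0,0,0,0,1,0,0,1,0,0,0,1,0,0,1,0,0,0,1,0,0,1,0,0,0,1,-1,-0.5,1,0,0,0,1,-1,-0.5,1,0,0,0,1,-1,-0.5,1,0,0,0,1]
}}

```text
time: 17.9
ee_pos: [0.4538, 0.4172, 0.161]
tcp_rot: [180.0, -0.0, 99.6]
wrist_force: [-0.6, -0.2, -0.5]
opening: 0.0379
grasp_force: 51.5
```

>>> {"name": "send_rows", "arguments": {
  "moves": [-1,-0.7,1,0,0,0,1,-1,-1,1,0,0,0,1,-1,-1,0.4,0,0,-0.8,1,0,-1,0,0,0,-0.8,1,0,-1,0,0,0,-0.8,1,0,-1,0,0,0,0,1,0,-1,0,0,0,0,1,0,-1,0,0,0,0,1]
}}

```text
time: 18.9
ee_pos: [0.3795, 0.2243, 0.2204]
tcp_rot: [180.0, -0.0, 79.0]
wrist_force: [0.2, 0.4, -1.2]
opening: 0.0379
grasp_force: 51.6
```

>>> {"name": "send_rows", "arguments": {
  "moves": [0,-1,0,0,0,0,1,0,-1,0,0,0,0,1,0,-1,0,0,0,0,1,0,-1,0,0,0,0,1,0,-1,0,0,0,0,1,0,-1,0,0,0,0,1,0,-1,0,0,0,0,1,0,-1,0,0,0,0,1]
}}

```text
time: 19.9
ee_pos: [0.3794, 0.0243, 0.2204]
tcp_rot: [180.0, -0.0, 79.0]
wrist_force: [0.5, -0.4, -1.1]
opening: 0.0382
grasp_force: 51.6
```

>>> {"name": "send_rows", "arguments": {
  "moves": [0,-1,0,0,0,0,1,0,-1,0,0,0,0,1,0,-1,0,0,0,0,1,0,-1,0,0,0,0,1,0,-1,0,0,0,0,1,0,-1,0,0,0,0,1,0,-1,0,0,0,0,1,0,-1,0,0,0,0,1]
}}

```text
time: 20.9
ee_pos: [0.3795, -0.1757, 0.2204]
tcp_rot: [180.0, 0.0, 79.0]
wrist_force: [0.4, -0.8, -1.6]
opening: 0.038
grasp_force: 51.6
```

>>> {"name": "send_rows", "arguments": {
  "moves": [0,-1,0,0,0,0,1,0,-1,0,0,0,0,1,0,-1,0,0,0,0,1,0,-1,0,0,0,0,1,0,-1,0,0,0,0,1,0,-1,0,0,0,0,1,0,-1,0,0,0,0,1,0,-1,-0.5,0,0,0,1]
}}

```text
time: 21.9
ee_pos: [0.3798, -0.376, 0.2085]
tcp_rot: [179.9, 0.1, 79.0]
wrist_force: [-0.9, -0.3, -1.5]
opening: 0.0379
grasp_force: 51.6
```

>>> {"name": "send_rows", "arguments": {
  "moves": [0,-1,-0.4,0,0,0,1,0,0,-1,0,0,0,1,0,0,-1,0,0,0,1,0,0,-1,0,0,0,1,0,0,-1,0,0,0,1,0,0,-1,0,0,0,1,0,0,-1,0,0,0,1,0,0,-1,0,0,0,1]
}}

```text
time: 22.9
ee_pos: [0.3796, -0.3998, 0.0221]
tcp_rot: [180.0, 0.0, 79.0]
wrist_force: [-0.1, -0.2, -1.8]
opening: 0.0379
grasp_force: 51.6
```

>>> {"name": "send_rows", "arguments": {
  "moves": [0,0,0,0,0,0,1,0,0,0,0,0,0,-0.15,0,0,0,0,0,0,-0.15,0,0,0,0,0,0,-0.15,0,0,1,0,0,0,-0.15,0,0,1,0,0,0,-0.15,0,0,1,0,0,0,-0.15,0,0,1,0,0,0,-0.15]
}}

```text
time: 23.9
ee_pos: [0.3797, -0.4, 0.1239]
tcp_rot: [180.0, 0.0, 79.0]
wrist_force: [-0.0, -0.7, -0.7]
opening: 0.0487
grasp_force: 0.0
```

>>> {"name": "send_rows", "arguments": {
  "moves": [0,0,1,0,0,0,0.3,0,0,1,0,0,0,0.3,0,1,1,0,0,0,0.3,0,1,1,0,0,0,0.3,0,1,1,0,0,0,0.3,0,1,0,0,0,0,0.3,0,1,0,0,0,0,0.3,0,1,0,0,0,0,0.3]
}}

```text
time: 24.9
ee_pos: [0.3796, -0.2491, 0.2481]
tcp_rot: [179.9, 0.0, 79.0]
wrist_force: [0.2, -0.5, 0.7]
opening: 0.0298
grasp_force: 0.0
```

>>> {"name": "send_rows", "arguments": {
  "moves": [0,1,0.5,0,0,0,0.3,0,1,0.5,0,0,0,0.3,0,1,0,0,0,0,0.3,0,1,0,0,0,0,0.3,0,1,0,0,0,0,0.3,0,1,0,0,0,0,0.3]
}}

```text
time: 25.65
ee_pos: [0.3795, -0.0991, 0.2731]
tcp_rot: [179.9, 0.0, 79.0]
wrist_force: [0.2, 0.0, 0.1]
opening: 0.0297
grasp_force: 0.0
```

```bash
python3 - <<'E'
from h import *
snap();print(np.round(bot.get_obs()["ee_pos"],4),bot.get_obs()["tcp_rot"],bot.get_obs()["opening"])
for q in("sink1_mid","basket","bail_grip","notebook"): show(q)
a=C["scene"]["color"][:,:,::-1];b=C["top"]["color"][:,:,::-1]
cv2.imwrite("pics/c8.png",np.vstack([np.hstack([cv2.resize(a[270:370,200:330],(390,300),interpolation=2),cv2.resize(b[150:250,220:350],(390,300),interpolation=2)]),np.hstack([cv2.resize(a[120:190,270:361],(390,300),interpolation=2),cv2.resize(b[235:315,326:430],(390,300),interpolation=2)])]))
E
```

```text
[ 0.3795 -0.0984  0.2733] [ 1.79927191e+02 -1.78877904e-02  7.91188076e+01] 0.029804127834593023
sink1_mid []
    scene []
    top [([395.0, 238.0], 0.37)]
basket [([0.381, -0.371, 0.009], np.float64(0.0), 0.7, 0.67)]
    scene [([319.0, 163.0], 0.7)]
    top [([373.0, 280.0], 0.67)]
bail_grip [([0.454, -0.362, 0.102], np.float64(1.5), 0.53, 0.69)]
    scene [([302.0, 147.0], 0.53), ([242.0, 215.0], 0.45)]
    top [([381.0, 258.0], 0.69)]
notebook []
    scene [([284.0, 213.0], 0.6)]
    top []
```

View pics/c8.png

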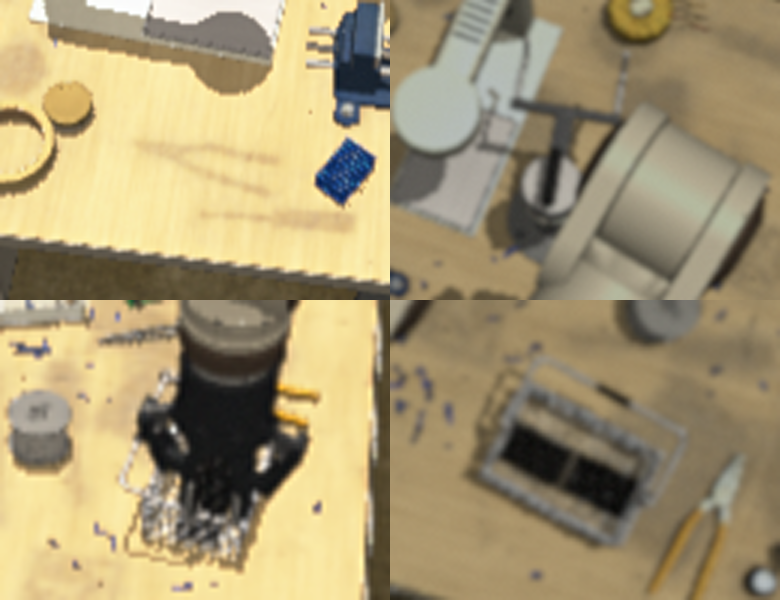

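Both sinks lie flat in the basket, with no black sink left on the bench. The knob bar shows in the top view. Checking the wrist relation and fitting the bar more closely before grasping the knob.

```bash
python3 - <<'E'
from h import *
o=bot.get_obs();print(np.round(o["q"],1),np.round(o["tcp_rot"],1))
snap()
# top crop scale 3, origin (220,150), crop placed at x 390: bar & crosspiece seen
bar=[np.array([(557-390)/3+220,150/3+150]),np.array([(549-390)/3+220,203/3+150])]
w=[onz("top",b,.232) for b in bar];print("bar",w,"mid",(w[0]+w[1])/2,"ang",np.arctan2(*(w[0]-w[1])[::-1]))
cr=[np.array([(515-390)/3+220,102/3+150]),np.array([(625-390)/3+220,121/3+150])]
w=[onz("top",b,.172) for b in cr];d=w[0]-w[1];print("cross",w,"mid",(w[0]+w[1])/2,"ang",np.arctan2(-d[0],d[1]))
M=[C["scene"]["color"].max(2)<40]
n,l,st,ce=cv2.connectedComponentsWithStats(np.uint8(M[0][190:215,268:305]));print([(s.tolist(),c.tolist()) for s,c in zip(st,ce) if s[4]>15])
i=[k for k in range(1,n) if st[k,4]>30]
for k in i:print(cv2.minAreaRect(np.argwhere(l==k)[:,::-1].astype(np.int32)))
E
```

```text
[-14.8 -15.1  -3.9 101.2  -0.   86.2] [-180.     0.    78.9]
bar [array([0.50505186, 0.02778696]), array([0.44785833, 0.01855617])] mid [0.4764551  0.02317156] ang 0.16001577184702417
cross [array([0.55818147, 0.09408403]), array([ 0.57379561, -0.02924134])] mid [0.56598854 0.03242134] ang 0.12593919984050664
[([0, 0, 37, 25, 872], [17.972477064220183, 11.876146788990825]), ([10, 13, 18, 4, 53], [18.452830188679247, 14.037735849056604])]
((18.5, 14.5), (3.0, 17.0), 90.0)
```

>>> {"name": "send_rows", "arguments": {
  "moves": [0,0,0.3,0,0,0.975,0,0,0,0,0,0,0.975,0,0,0,0,0,0,0.975,0,0,0,0,0,0,0.975,0,0.5,0.5,0,0,0,0.975,0,0.5,0.5,0,0,0,0.975,0,0.5,0.5,0,0,0,0.975,0,0.5,0.5,0,0,0,0.975,0]
}}

```text
time: 27.25
ee_pos: [0.43, -0.0496, 0.28]
tcp_rot: [-180.0, -0.0, 146.3]
wrist_force: [-0.4, -0.3, 0.1]
opening: 0.0427
grasp_force: 0.0
```

>>> {"name": "send_rows", "arguments": {
  "moves": [0.5,0.5,0,0,0,0.975,0,0.5,0.5,0,0,0,0.975,0,0.5,0.5,0,0,0,0.975,0,0.36,0.5,0,0,0,0.975,0,0,0.87,0,0,0,0.975,0,0,0,0,0,0,0,0]
}}

```text
time: 28.0
ee_pos: [0.4762, 0.0225, 0.2798]
tcp_rot: [180.0, -0.0, -172.0]
wrist_force: [0.4, -0.3, 0.5]
opening: 0.0429
grasp_force: 0.0
```

```bash
python3 - <<'E'
from h import *
snap();o=bot.get_obs();print(np.round(o["ee_pos"],4),o["tcp_rot"],np.round(o["q"],1),o["opening"])
a=C["scene"]["color"][:,:,::-1];b=C["top"]["color"][:,:,::-1]
cv2.imwrite("pics/c9.png",np.hstack([cv2.resize(a[165:245,235:335],(400,320),interpolation=2),cv2.resize(b[165:245,220:320],(400,320),interpolation=2)]))
E
```

```text
[0.4761 0.0216 0.28  ] [-1.79987091e+02 -1.03969145e-02 -1.72196708e+02] [  2.6  -3.7   6.8 100.5  -0.   -5.2] 0.04221646721847838
```

View pics/c9.png

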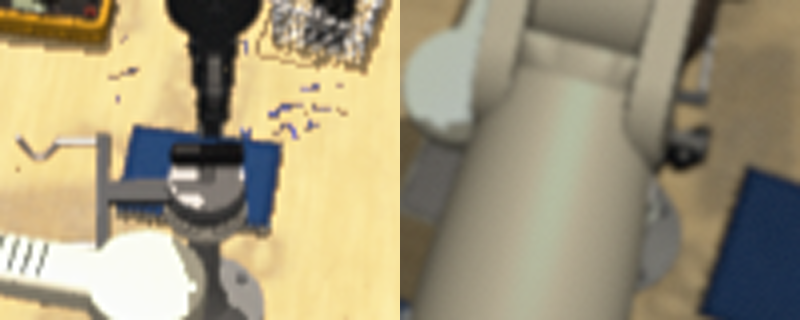

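The crop shows the fingers directly over the bar (scene crop (210,130) against the bar at (207,154)). Descending and closing on the knob.

>>> {"name": "send_rows", "arguments": {
  "moves": [0,0,-1,0,0,0,0,0,0,-1,0,0,0,0,0,0,-0.5,0,0,0,0,0,0,-0.5,0,0,0,0,0,0,0,0,0,0,1,0,0,0,0,0,0,1,0,0,0,0,0,0,1,0,0,0,0,0,0,1],
  "squeeze": 70
}}

```text
time: 29.1
ee_pos: [0.4759, 0.0239, 0.2056]
tcp_rot: [179.8, 0.0, -172.0]
wrist_force: [-3.3, 13.1, -0.9]
opening: 0.0143
grasp_force: 69.2
```

>>> {"name": "send_rows", "arguments": {
  "moves": [0,0.06,0,0,0,0,1,0,0,0.12,0,0,0,1,0,0,0.12,0,0,0,1,0,0,0,0,0,0,1]
}}

```text
time: 29.6
ee_pos: [0.4758, 0.024, 0.2104]
tcp_rot: [179.9, -0.1, -172.0]
wrist_force: [-1.5, 6.2, -12.5]
opening: 0.0143
grasp_force: 68.2
```

>>> {"name": "send_rows", "arguments": {
  "moves": [0,0,0.06,0,0,0,1,0,0,0,0,0,0,1,0,0,0,0,0,0,1]
}}

```text
time: 29.98
ee_pos: [0.4758, 0.024, 0.2117]
tcp_rot: [179.9, -0.1, -172.0]
wrist_force: [-1.0, 5.5, -11.9]
opening: 0.0143
grasp_force: 68.2
```

>>> {"name": "send_rows", "arguments": {
  "moves": [0,0,0.05,0,0,0,1,0,0,0,0,0,0,1,0,0,0,0,0,0,1]
}}

```text
time: 30.35
ee_pos: [0.4758, 0.024, 0.2129]
tcp_rot: [179.9, -0.1, -172.0]
wrist_force: [0.1, 6.4, -11.9]
opening: 0.0139
grasp_force: 68.2
```

>>> {"name": "send_rows", "arguments": {
  "moves": [0,0,0.05,0,0,0,1,0,0,0,0,0,0,1]
}}

```text
time: 30.6
ee_pos: [0.4757, 0.024, 0.2134]
tcp_rot: [179.9, -0.2, -172.0]
wrist_force: [0.5, 6.7, -16.4]
opening: 0.0139
grasp_force: 69.3
```

>>> {"name": "send_rows", "arguments": {
  "moves": [0,0,0.05,0,0,0,1,0,0,0,0,0,0,1]
}}

```text
time: 30.85
ee_pos: [0.4756, 0.024, 0.2134]
tcp_rot: [179.9, -0.3, -172.0]
wrist_force: [2.8, 6.3, -25.4]
opening: 0.014
grasp_force: 68.9
```

>>> {"name": "send_rows", "arguments": {
  "moves": [0,0,0.05,0,0,0,1,0,0,0,0,0,0,1]
}}

```text
time: 31.1
ee_pos: [0.4756, 0.024, 0.2135]
tcp_rot: [179.9, -0.3, -172.0]
wrist_force: [4.8, 6.4, -34.2]
opening: 0.0137
grasp_force: 69.0
```

>>> {"name": "send_rows", "arguments": {
  "moves": [0,0,-0.15,0,0,0,1,0,0,0,0,0,-0.64,1,0,0,0,0,0,-0.64,1,0,0,0,0,0,-0.64,1,0,0,0,0,0,-0.64,1,0,0,0,0,0,-0.64,1,0,0,0,0,0,-0.64,1,0,0,0,0,0,-0.64,1]
}}

```text
time: 32.1
ee_pos: [0.4759, 0.0248, 0.2129]
tcp_rot: [179.9, -0.2, 149.3]
wrist_force: [0.9, 11.4, -12.0]
opening: 0.0139
grasp_force: 72.3
```

>>> {"name": "send_rows", "arguments": {
  "moves": [0,0,0,0,0,-0.64,1,0,0,0,0,0,-0.64,1,0,0,0,0,0,-0.64,1,0,0,0,0,0,-0.64,1,0,0,0,0,0,-0.64,1,0,0,0,0,0,-0.64,1,0,0,0,0,0,-0.64,1,0,0,0,0,0,-0.64,1]
}}

```text
time: 33.1
ee_pos: [0.4766, 0.0253, 0.2131]
tcp_rot: [180.0, -0.2, 105.3]
wrist_force: [4.3, 14.4, -11.5]
opening: 0.0137
grasp_force: 72.3
```

>>> {"name": "send_rows", "arguments": {
  "moves": [0,0,0,0,0,-0.64,1,0,0,0,0,0,0,1]
}}

```text
time: 33.35
ee_pos: [0.4767, 0.0253, 0.2131]
tcp_rot: [180.0, -0.2, 99.9]
wrist_force: [4.1, 14.8, -11.7]
opening: 0.0142
grasp_force: 72.3
```

```bash
python3 - <<'E'
from h import *
snap();o=bot.get_obs();print(np.round(o["ee_pos"],4),o["tcp_rot"],np.round(o["q"],1),o["wrist_force"],o["torque"])
for q in("fork_seat","notebook","dryer_spot","stand","basket","bail_grip"):show(q)
E
```

```text
[0.4767 0.0253 0.2131] [179.96853143  -0.2459568  100.00039301] [ 2.9 -5.3 -2.2 93.1  0.2 82.9] [  4.91411184  13.97501092 -12.34110188] [ 2.54607599 -0.82133548 -0.0721549 ]
fork_seat []
    scene []
    top [([315.0, 218.0], 0.78), ([275.0, 222.0], 0.59)]
notebook [([0.508, -0.12, -0.022], np.float64(0.6), 0.58, 0.79)]
    scene [([281.0, 212.0], 0.58)]
    top [([314.0, 228.0], 0.79)]
dryer_spot [([0.502, 0.169, 0.032], np.float64(0.1), 0.73, 0.87)]
    scene [([273.0, 269.0], 0.73)]
    top [([239.0, 203.0], 0.87)]
stand [([0.508, -0.448, -0.715], np.float64(3.1), 0.78, 0.64), ([0.477, 0.032, 0.002], np.float64(0.4), 0.78, 0.6)]
    scene [([285.0, 242.0], 0.78)]
    top [([364.0, 274.0], 0.64), ([273.0, 222.0], 0.6)]
basket []
    scene []
    top [([372.0, 278.0], 0.64), ([364.0, 275.0], 0.56)]
bail_grip []
    scene []
    top [([378.0, 197.0], 0.73), ([381.0, 261.0], 0.66), ([400.0, 235.0], 0.28)]
```

>>> {"name": "send_rows", "arguments": {
  "moves": [0.02,0.06,-0.15,0,0,0,1,0,0,-0.15,0,0,0,1,0,0,-0.1,0,0,0,1,0,0,0,0,0,0,1]
}}

```text
time: 34.55
ee_pos: [0.4768, 0.0255, 0.2032]
tcp_rot: [-180.0, -0.1, 99.9]
wrist_force: [2.2, 7.3, -9.3]
opening: 0.014
grasp_force: 72.8
```

>>> {"name": "send_rows", "arguments": {
  "moves": [0,0,-0.08,0,0,0,1,0,0,0,0,0,0,1]
}}

```text
time: 34.8
ee_pos: [0.4768, 0.0255, 0.2013]
tcp_rot: [-180.0, -0.1, 99.9]
wrist_force: [2.7, 7.5, -10.8]
opening: 0.0141
grasp_force: 72.5
```

>>> {"name": "send_rows", "arguments": {
  "moves": [0,0,-0.12,0,0,0,1,0,0,0,0,0,0,1,0,0,0,0,0,0,0,0,0,0,0,0,0,0,0,0,0,0,0,0,0]
}}

```text
time: 35.42
ee_pos: [0.4768, 0.0247, 0.1992]
tcp_rot: [180.0, 0.0, 99.9]
wrist_force: [0.5, 0.6, 0.5]
opening: 0.0428
grasp_force: 0.0
```

>>> {"name": "send_rows", "arguments": {
  "moves": [0,0,1,0,0,0,0,0,0,1,0,0,0,0,0,0,1,0,0,0,0,0,0,1,0,0,0,0,-1,0.2,0,0,0,0,0,-1,0.2,0,0,0,0,0,-1,0.2,0,0,0,0,0,-1,0.2,0,0,0,0,0]
}}

```text
time: 36.42
ee_pos: [0.3758, 0.0448, 0.299]
tcp_rot: [180.0, 0.0, 99.9]
wrist_force: [-0.2, -0.7, 0.5]
opening: 0.0428
grasp_force: 0.0
```

```bash
python3 - <<'E'
from h import *
snap();o=bot.get_obs();print(np.round(o["ee_pos"],4),o["tcp_rot"])
for q in("fork_seat","knob_grip","basket","bail_grip","sink1_mid"):show(q)
a=C["scene"]["color"][:,:,::-1];b=C["top"]["color"][:,:,::-1]
cv2.imwrite("pics/c10.png",np.vstack([np.hstack([cv2.resize(a[165:240,230:330],(400,300),interpolation=2),cv2.resize(b[180:255,250:350],(400,300),interpolation=2)]),np.hstack([cv2.resize(a[120:195,260:360],(400,300),interpolation=2),cv2.resize(b[235:310,330:430],(400,300),interpolation=2)])]))
E
```

```text
[0.3752 0.045  0.2998] [1.79904537e+02 9.39552707e-03 9.99512934e+01]
fork_seat []
    scene [([280.0, 151.0], 0.31)]
    top [([317.0, 219.0], 0.65)]
knob_grip [([0.488, 0.021, 0.187], np.float64(0.5), 0.71, 0.53)]
    scene [([283.0, 209.0], 0.71)]
    top [([276.0, 208.0], 0.53)]
basket [([0.39, -0.382, -0.019], np.float64(0.1), 0.48, 0.94)]
    scene [([242.0, 171.0], 0.65), ([317.0, 166.0], 0.48), ([284.0, 213.0], 0.36)]
    top [([375.0, 280.0], 0.94)]
bail_grip [([0.455, -0.377, 0.067], np.float64(1.9), 0.57, 0.71)]
    scene [([303.0, 151.0], 0.57)]
    top [([385.0, 258.0], 0.71)]
sink1_mid []
    scene []
    top []
```

View pics/c10.png

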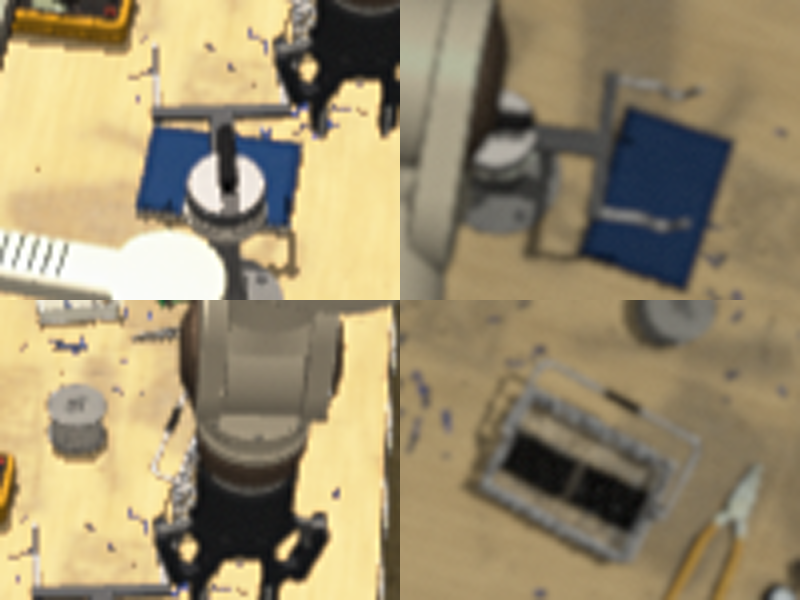

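The crop shows the arm turned over the notebook (to the right), with fork prongs at top (304,200)-(323,204) and (301,233)-(322,237). The knob looks down. The basket is unmoved with both sinks in it, its sleeve at top (385.5,260.5) and scene (304,149).

```bash
python3 - <<'E'
from h import *
from scipy.optimize import least_squares
snap()
def res(p):
    x,y,t,z=p;c,s=np.cos(t),np.sin(t);g=lambda r,w,h:[x+c*r-s*w,y+s*r+c*w,h]
    L=[("top",g(.094,.059,z+.02),(303,198.7)),("top",g(.094,-.059,z+.02),(300,233)),("top",g(.162,.056,z+.025),(323,203.3)),("top",g(.162,-.056,z+.025),(321.5,236)),
    ("scene",g(.094,.059,z+.02),(268.7,193)),("scene",g(.094,-.059,z+.02),(303.8,192.8)),("scene",g(.162,.056,z+.025),(269,177))]
    return np.concatenate([proj(k,X)-u for k,X,u in L])
r=least_squares(lambda p:np.r_[res(p),(p[:2]-[.4775,.0265])*500,(p[2]+1.398)*30],[.4775,.0265,-1.398,.151],loss="soft_l1");p=r.x
print(np.round(p,4),np.round(res(p).reshape(-1,2),1).tolist(),"seat",p[0]+.145*np.cos(p[2]),p[1]+.145*np.sin(p[2]))
X,e=tri((303.8,148.8),(385.5,260.5));print("sleeve",np.round(X,3),e,onz("top",(385.5,260.5),.07),onz("scene",(303.8,148.8),.07))
a,b=onz("top",(365,251.3),.07),onz("top",(404.3,270.5),.07);d=a-b;print("bar",a,b,(a+b)/2,"dir deg",np.degrees(np.arctan2(d[1],d[0])))
# sleeve blob, top
im=C["top"]["color"].max(2)[250:270,375:397];n,l,st,ce=cv2.connectedComponentsWithStats(np.uint8(im<75));print([(s.tolist(),(c+[375,250]).tolist()) for s,c in zip(st[1:],ce[1:]) if s[4]>5])
E
```

```text
[ 0.4759  0.0271 -1.4073  0.1495] [[0.9, 0.9], [-0.7, 1.3], [1.3, -0.4], [-1.2, 0.0], [-0.8, -0.1], [-2.5, -0.7], [-0.8, 0.4]] seat 0.49954930418114096 -0.11596760030100509
sleeve [ 0.45  -0.383  0.072] 0.4399440289160898 [ 0.4521638  -0.38372003] [ 0.44929996 -0.38467732]
bar [ 0.46186132 -0.3082265 ] [ 0.43816604 -0.45359412] [ 0.45001368 -0.38091031] dir deg 80.74207056677346
[([8, 9, 6, 4, 8], [385.875, 260.375])]
```

>>> {"name": "send_rows", "arguments": {
  "moves": [0,-1,0,0,0,-0.8,0.4,0,-1,0,0,0,-0.8,0.4,0,-1,0,0,0,-0.77,0.4,0,-1,0,0,0,0,0.4,0,-1,0,0,0,0,0.4,0,-1,0,0,0,0,0.4,0,-1,0,0,0,0,0.4,0,-1,0,0,0,0,0.4],
  "squeeze": 25
}}

```text
time: 38.12
ee_pos: [0.3766, -0.156, 0.2988]
tcp_rot: [180.0, -0.0, 79.6]
wrist_force: [0.3, -0.2, -0.1]
opening: 0.0256
grasp_force: 0.0
```

>>> {"name": "send_rows", "arguments": {
  "moves": [0.5,-1,-1,0,0,0,0.4,0.5,-1,-1,0,0,0,0.4,0.5,-1,-1,0,0,0,0.4,0.5,-1,-1,0,0,0,0.4,0.5,-1,-1,0,0,0,0.4,0.5,-1,-1,0,0,0,0.4,0,-1,-1,0,0,0,0.4,0,-1,0,0,0,0,0.4]
}}

```text
time: 39.12
ee_pos: [0.4508, -0.3552, 0.1211]
tcp_rot: [-179.8, -0.1, 79.6]
wrist_force: [0.2, -0.2, 1.0]
opening: 0.0257
grasp_force: 0.0
```

>>> {"name": "send_rows", "arguments": {
  "moves": [0,-1,0,0,0,0,0.4,0,0,0,0,0,0,0.4]
}}

```text
time: 39.38
ee_pos: [0.4513, -0.3813, 0.1231]
tcp_rot: [-180.0, -0.0, 79.5]
wrist_force: [-0.2, 0.5, 0.4]
opening: 0.0257
grasp_force: 0.0
```

```bash
python3 - <<'E'
from h import *
snap();o=bot.get_obs();print(np.round(o["ee_pos"],4),o["tcp_rot"],o["opening"],np.round(o["q"],1))
a=C["scene"]["color"][:,:,::-1];b=C["top"]["color"][:,:,::-1]
cv2.imwrite("pics/c11.png",np.hstack([cv2.resize(a[105:195,260:360],(400,360),interpolation=2),cv2.resize(b[225:315,330:430],(400,360),interpolation=2)]))
E
```

```text
[ 0.4515 -0.38    0.1235] [-1.79967240e+02 -2.90815072e-02  7.95322593e+01] 0.02586296837636003 [-40.1   9.7   3.4  83.7   0.   60.4]
```

View pics/c11.png

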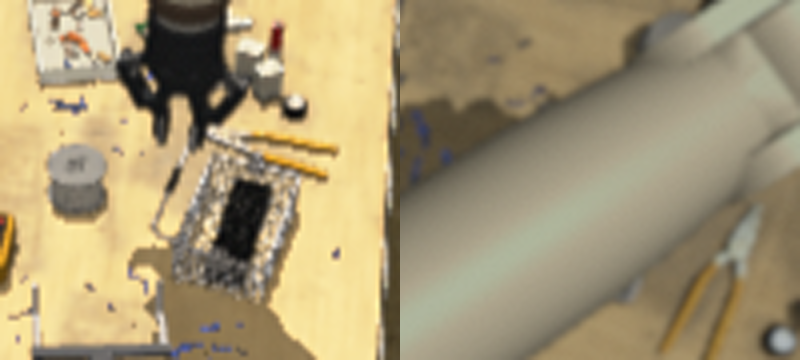

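The crop shows the fingertips at about scene crop (163,140) and (200,140), straddling the line above the sleeve at (174,180). Both sinks are in the basket. Descending.

>>> {"name": "send_rows", "arguments": {
  "moves": [-0.03,-0.08,-1,0,0,0,0.4,0,0,-1,0,0,0,0.4,0,0,-0.75,0,0,0,0.4,0,0,0,0,0,0,0.4]
}}

```text
time: 39.98
ee_pos: [0.4503, -0.3811, 0.0537]
tcp_rot: [-179.9, -0.1, 79.6]
wrist_force: [-0.6, 0.2, 0.2]
opening: 0.0257
grasp_force: 0.0
```

>>> {"name": "send_rows", "arguments": {
  "moves": [0,0,0,0,0,0,1,0,0,0,0,0,0,1,0,0,0,0,0,0,1]
}}

```text
time: 40.35
ee_pos: [0.4516, -0.3824, 0.056]
tcp_rot: [179.9, 0.0, 79.6]
wrist_force: [3.6, 1.4, 1.7]
opening: 0.0076
grasp_force: 24.5
```

>>> {"name": "send_rows", "arguments": {
  "moves": [-0.15,0.03,0.54,0,0,0,1,-0.25,0.05,0.5,0,0,0,1,-0.34,0.06,0.44,0,0,0,1,0,0,0,0,0,0,1]
}}

```text
time: 40.85
ee_pos: [0.4322, -0.379, 0.0937]
tcp_rot: [179.9, 0.1, 79.5]
wrist_force: [4.7, 0.4, 1.8]
opening: 0.0074
grasp_force: 24.9
```

>>> {"name": "send_rows", "arguments": {
  "moves": [-0.42,0.08,0.36,0,0,0,1,-0.48,0.09,0.27,0,0,0,1,0,0,0,0,0,0,1]
}}

```text
time: 41.22
ee_pos: [0.4096, -0.3747, 0.1091]
tcp_rot: [179.9, 0.1, 79.5]
wrist_force: [3.6, -0.4, 6.4]
opening: 0.0075
grasp_force: 25.4
```

>>> {"name": "send_rows", "arguments": {
  "moves": [-0.53,0.1,0.16,0,0,0,1,-0.55,0.1,0.06,0,0,0,1,0,0,0,0,0,0,1]
}}

```text
time: 41.6
ee_pos: [0.383, -0.3698, 0.1153]
tcp_rot: [179.8, 0.1, 79.5]
wrist_force: [2.1, 1.2, 14.3]
opening: 0.0077
grasp_force: 27.1
```

```bash
python3 - <<'E'
from h import *
snap();o=bot.get_obs();print(np.round(o["ee_pos"],4),np.round(o["wrist_force"],1),o["opening"])
for q in("bail_grip","basket"):show(q)
E
```

```text
[ 0.3834 -0.3699  0.1152] [ 2.2  2.5 14.5] 0.007805884415619965
bail_grip []
    scene [([321.0, 142.0], 0.61)]
    top []
basket []
    scene [([321.0, 165.0], 0.62)]
    top [([380.0, 198.0], 0.68)]
```

>>> {"name": "send_rows", "arguments": {
  "moves": [0,0,0.08,0,0,0,1,0,0,0,0,0,0,1,0,0,0.3,0,0,0,1,0,0,0.6,0,0,0,1,0,0,0.6,0,0,0,1,0,0,0,0,0,0,1],
  "squeeze": 60
}}

```text
time: 42.65
ee_pos: [0.3834, -0.3699, 0.1545]
tcp_rot: [179.9, 0.1, 79.6]
wrist_force: [-0.0, -0.6, -6.1]
opening: 0.0065
grasp_force: 58.9
```

>>> {"name": "send_rows", "arguments": {
  "moves": [0,0,0.6,0,0,0,1,0,0,0.6,0,0,0,1,0,0,0.2,0,0,0,1,0,0,0,0,0,0,1,0,0,0,0,0,0,1]
}}

```text
time: 43.28
ee_pos: [0.3827, -0.3693, 0.1873]
tcp_rot: [-180.0, -0.0, 79.6]
wrist_force: [0.3, 0.8, -6.4]
opening: 0.0064
grasp_force: 58.9
```

```bash
python3 - <<'E'
from h import *
snap();o=bot.get_obs();print(np.round(o["ee_pos"],4),np.round(o["wrist_force"],1),np.round(o["torque"],2),o["opening"])
for q in("bail_grip","basket","sink1_mid"):show(q)
print(proj("scene",[.384,-.37,.068]),proj("top",[.384,-.37,.068]))
E
```

```text
[ 0.3827 -0.3692  0.1872] [-0.1 -0.7 -6.3] [-0.01 -0.05 -0.02] 0.006433388053753543
bail_grip []
    scene [([326.0, 130.0], 0.63)]
    top [([311.0, 227.0], 0.27)]
basket []
    scene [([321.0, 153.0], 0.93)]
    top []
sink1_mid []
    scene []
    top [([274.0, 223.0], 0.51)]
[319.59248744 153.33441056] [376.56574959 278.44816004]
```

>>> {"name": "send_rows", "arguments": {
  "moves": [0.2,0.2,0,0,0,-0.3,1,0.34,0.39,0,0,0,-0.54,1,0.34,0.39,0,0,0,-0.54,1,0.34,0.39,0,0,0,-0.54,1,0.34,0.39,0,0,0,-0.54,1,0.34,0.39,0,0,0,-0.54,1,0.34,0.39,0,0,0,-0.54,1,0.34,0.39,0,0,0,-0.54,1]
}}

```text
time: 44.68
ee_pos: [0.4476, -0.2958, 0.1878]
tcp_rot: [180.0, 0.0, 44.3]
wrist_force: [0.5, 0.4, -5.2]
opening: 0.0062
grasp_force: 58.9
```

>>> {"name": "send_rows", "arguments": {
  "moves": [0.34,0.39,0,0,0,-0.54,1,0.34,0.39,0,0,0,-0.54,1,0.34,0.39,0,0,0,-0.54,1,0.34,0.39,0,0,0,-0.54,1,0.34,0.39,0,0,0,-0.54,1,0.34,0.39,0,0,0,-0.54,1,0.34,0.39,0,0,0,-0.54,1,0.34,0.39,0,0,0,-0.54,1]
}}

```text
time: 45.68
ee_pos: [0.5156, -0.2178, 0.1877]
tcp_rot: [180.0, 0.0, 7.2]
wrist_force: [-0.3, 0.2, -6.3]
opening: 0.0065
grasp_force: 58.9
```

>>> {"name": "send_rows", "arguments": {
  "moves": [0.2,0.2,0,0,0,-0.2,1,0,0,0,0,0,0,1]
}}

```text
time: 45.92
ee_pos: [0.5206, -0.2129, 0.1876]
tcp_rot: [-180.0, 0.0, 5.7]
wrist_force: [0.1, -0.7, -5.4]
opening: 0.0065
grasp_force: 58.8
```

```bash
python3 - <<'E'
from h import *
snap();o=bot.get_obs();print(np.round(o["ee_pos"],4),np.round(o["tcp_rot"],1),np.round(o["wrist_force"],1),np.round(o["torque"],2),o["opening"],np.round(o["q"],1))
for q in("bail_grip","basket","fork_seat"):show(q)
E
```

```text
[ 0.5202 -0.2133  0.1877] [180.    0.    5.7] [ 0.8  0.8 -6.5] [-0.04 -0.02 -0.03] 0.006603174060288197 [-22.3   6.    6.3  90.4  -0.  152. ]
bail_grip []
    scene [([280.0, 154.0], 0.59)]
    top []
basket []
    scene [([280.0, 182.0], 0.61)]
    top []
fork_seat []
    scene [([292.0, 179.0], 0.53)]
    top []
```

>>> {"name": "send_rows", "arguments": {
  "moves": [-0.05,0.25,0,0,0,0.24,1,-0.1,0.5,0,0,0,0.24,1,-0.1,0.5,0,0,0,0,1,-0.1,0.5,0,0,0,0,1,-0.1,0.5,0,0,0,0,1,-0.1,0.5,0,0,0,0,1,-0.1,0.5,0,0,0,0,1,-0.1,0.5,0,0,0,0,1]
}}

```text
time: 47.32
ee_pos: [0.5015, -0.1185, 0.1878]
tcp_rot: [-180.0, -0.0, 9.8]
wrist_force: [0.2, 0.3, -6.2]
opening: 0.0066
grasp_force: 58.8
```

>>> {"name": "send_rows", "arguments": {
  "moves": [-0.02,0.12,0,0,0,0,1,0,0,-0.3,0,0,0,1,0,0,-0.4,0,0,0,1,0,0,-0.4,0,0,0,1,0,0,-0.3,0,0,0,1,0,0,0,0,0,0,1]
}}

```text
time: 48.08
ee_pos: [0.5007, -0.1164, 0.1519]
tcp_rot: [-180.0, 0.1, 9.8]
wrist_force: [0.0, 0.1, -6.1]
opening: 0.0064
grasp_force: 58.8
```

>>> {"name": "send_rows", "arguments": {
  "moves": [0,0,-0.3,0,0,0,1,0,0,-0.2,0,0,0,1,0,0,0,0,0,0,1]
}}

```text
time: 48.45
ee_pos: [0.5041, -0.1163, 0.1469]
tcp_rot: [179.8, -0.7, 9.8]
wrist_force: [-4.0, 4.6, 34.2]
opening: 0.0068
grasp_force: 63.4
```

>>> {"name": "send_rows", "arguments": {
  "moves": [0,0,-0.1,0,0,0,1,0,0,0,0,0,0,1]
}}

```text
time: 48.7
ee_pos: [0.505, -0.1162, 0.1467]
tcp_rot: [179.8, -0.9, 9.8]
wrist_force: [-5.2, 6.6, 46.7]
opening: 0.0064
grasp_force: 65.1
```

>>> {"name": "send_rows", "arguments": {
  "moves": [0,0,-0.1,0,0,0,1,0,0,0,0,0,0,1]
}}

```text
time: 48.95
ee_pos: [0.5059, -0.1161, 0.1464]
tcp_rot: [179.7, -1.1, 9.9]
wrist_force: [-6.6, 8.4, 60.3]
opening: 0.0067
grasp_force: 66.7
```

```bash
python3 - <<'E'
from h import *
snap();o=bot.get_obs();print(np.round(o["ee_pos"],4),np.round(o["tcp_rot"],1),np.round(o["wrist_force"],1),np.round(o["torque"],2))
a=C["scene"]["color"][:,:,::-1];b=C["top"]["color"][:,:,::-1]
cv2.imwrite("pics/c12.png",np.hstack([cv2.resize(a[150:230,240:340],(400,320),interpolation=2),cv2.resize(b[170:250,270:370],(400,320),interpolation=2)]))
E
```

```text
[ 0.5059 -0.1161  0.1464] [179.7  -1.1   9.9] [-7.6  9.9 60. ] [1.79 1.35 0.35]
```

>>> {"name": "send_rows", "arguments": {
  "moves": [0,0,0.3,0,0,0,1,0,0,0,0,0,0,1]
}}

```text
time: 49.3
ee_pos: [0.5032, -0.1165, 0.1473]
tcp_rot: [179.9, -0.4, 9.8]
wrist_force: [-1.6, 2.4, 23.4]
opening: 0.0066
grasp_force: 61.8
```

View pics/c12.png

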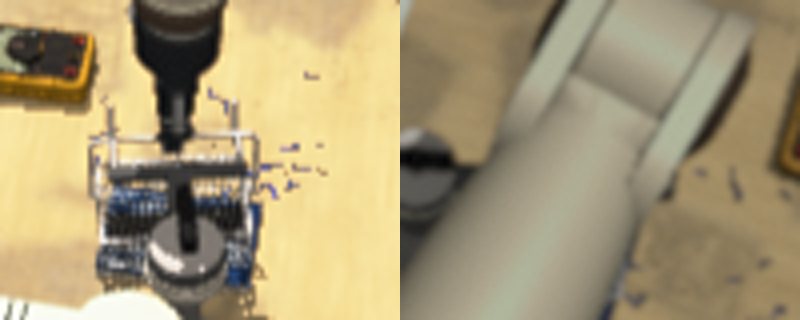

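The picture shows the bar at scene crop y≈137, lying across both prongs (x≈110 and 235), between the tips (y≈102) and the cross-piece (y≈170). So the contact is the seat itself, a little higher than I fitted. Easing off and releasing.

>>> {"name": "send_rows", "arguments": {
  "moves": [0,0,0.1,0,0,0,1,0,0,0,0,0,0,1,0,0,0,0,0,0,0.7,0,0,0,0,0,0,0.4,0,0,0,0,0,0,0.4]
}}

```text
time: 49.92
ee_pos: [0.5011, -0.1164, 0.145]
tcp_rot: [-180.0, 0.0, 9.8]
wrist_force: [-0.4, 0.2, -0.4]
opening: 0.0254
grasp_force: 0.0
```

>>> {"name": "send_rows", "arguments": {
  "moves": [0,0,0.3,0,0,0,0.35,0,0,0.5,0,0,0,0.35,0,0,1,0,0,0,0.35,0,0,1,0,0,0,0.35,0,0,1,0,0,0,0.35,0,0,1,0,0,0,0,0,0,1,0,0,0,0,0,0,0,0,0,0,0]
}}

```text
time: 50.92
ee_pos: [0.5017, -0.1165, 0.2929]
tcp_rot: [179.9, -0.2, 9.8]
wrist_force: [0.3, -0.6, -0.6]
opening: 0.0429
grasp_force: 0.0
```

```bash
python3 - <<'E'
from h import *
snap();o=bot.get_obs();print(np.round(o["ee_pos"],4),np.round(o["tcp_rot"],1),np.round(o["wrist_force"],1),np.round(o["torque"],2),np.round(o["q"],1))
for q in("bail_grip","basket","fork_seat","notebook"):show(q)
E
```

```text
[ 0.5013 -0.1164  0.2903] [180.   -0.    9.8] [ 0.8 -1.  -0.3] [0.05 0.02 0.01] [-13.1   1.8  13.4 101.6   0.  157.2]
bail_grip []
    scene [([281.0, 183.0], 0.56)]
    top []
basket []
    scene [([284.0, 206.0], 0.7)]
    top []
fork_seat []
    scene []
    top []
notebook []
    scene [([283.0, 211.0], 0.78)]
    top []
```

>>> {"name": "send_rows", "arguments": {
  "moves": [0,0,0,0,0,0.95,0,0,0,0,0,0,0.95,0,-0.16,0.95,0,0,0,0.95,0,-0.16,0.95,0,0,0,0.95,0,-0.16,0.95,0,0,0,0.95,0,-0.16,0.95,0,0,0,0.95,0,-0.16,0.95,0,0,0,0.95,0,-0.16,0.95,0,0,0,0.95,0]
}}

```text
time: 52.42
ee_pos: [0.4769, 0.0269, 0.2902]
tcp_rot: [180.0, -0.0, 75.4]
wrist_force: [1.0, -0.1, 0.1]
opening: 0.0428
grasp_force: 0.0
```

>>> {"name": "send_rows", "arguments": {
  "moves": [0,0,0,0,0,0.95,0,0,0,0,0,0,0.95,0,0,0,0,0,0,0.97,0,0,0,0,0,0,0,0]
}}

```text
time: 52.92
ee_pos: [0.4771, 0.0261, 0.2902]
tcp_rot: [-180.0, 0.0, 99.7]
wrist_force: [-0.0, -0.2, -0.6]
opening: 0.0425
grasp_force: 0.0
```

```bash
python3 - <<'E'
from h import *
snap();o=bot.get_obs();print(np.round(o["ee_pos"],4),np.round(o["tcp_rot"],1),np.round(o["wrist_force"],1))
for q in("bail_grip","basket","notebook","sink1_mid"):show(q)
print("pred seat",proj("scene",[.5015,-.1165,.16]),proj("top",[.5015,-.1165,.16]),"basket",proj("scene",[.5015,-.1165,.032]),proj("top",[.5015,-.1165,.032]))
E
```

```text
[0.4771 0.0261 0.2902] [-180.     0.    99.6] [-0.9 -0.4  0.5]
bail_grip [([0.5, -0.114, 0.159], np.float64(1.8), 0.53, 0.39)]
    scene [([283.0, 183.0], 0.53)]
    top [([238.0, 204.0], 0.44), ([316.0, 221.0], 0.39)]
basket [([0.499, -0.121, 0.015], np.float64(1.3), 0.9, 0.73)]
    scene [([284.0, 207.0], 0.9), ([279.0, 150.0], 0.37)]
    top [([316.0, 227.0], 0.73)]
notebook [([0.494, -0.111, -0.002], np.float64(2.6), 0.69, 0.67)]
    scene [([286.0, 212.0], 0.69)]
    top [([401.0, 236.0], 0.74), ([312.0, 227.0], 0.67)]
sink1_mid []
    scene []
    top [([318.0, 218.0], 0.38)]
pred seat [283.40044017 183.05993012] [317.10683152 219.00327132] basket [282.85473063 204.99381799] [314.1655105  226.35450123]
```

The basket hangs at the seat in both views (bail grip triangulated at 0.50,−0.114,0.159). Grasping the knob.

>>> {"name": "send_rows", "arguments": {
  "moves": [0,0,-1,0,0,0,0,0,0,-1,0,0,0,0,0,0,-1,0,0,0,0,0,0,-0.6,0,0,0,0,0,0,0,0,0,0,1,0,0,0,0,0,0,1,0,0,0,0,0,0,1,0,0,0,0,0,0,1],
  "squeeze": 70
}}

```text
time: 54.42
ee_pos: [0.4769, 0.0261, 0.201]
tcp_rot: [180.0, 0.0, 99.7]
wrist_force: [-5.4, -1.0, 2.2]
opening: 0.0143
grasp_force: 69.5
```

>>> {"name": "send_rows", "arguments": {
  "moves": [0,0,0.12,0,0,0,1,0,0,0.12,0,0,0,1,0,0,0.12,0,0,0,1,0,0,0.12,0,0,0,1,0,0,0,0,0,0,1]
}}

```text
time: 55.05
ee_pos: [0.4769, 0.0261, 0.2122]
tcp_rot: [-180.0, -0.0, 99.8]
wrist_force: [-4.3, -1.5, -11.5]
opening: 0.014
grasp_force: 68.2
```

>>> {"name": "send_rows", "arguments": {
  "moves": [0,0,0.05,0,0,0.15,1,0,0,0,0,0,0.3,1,0,0,0,0,0,0.4,1,0,0,0,0,0,0.5,1,0,0,0,0,0,0.5,1,0,0,0,0,0,0.5,1,0,0,0,0,0,0.5,1,0,0,0,0,0,0.5,1]
}}

```text
time: 56.05
ee_pos: [0.4762, 0.0258, 0.2132]
tcp_rot: [-179.9, -0.0, 128.7]
wrist_force: [-8.4, -3.7, -11.7]
opening: 0.0142
grasp_force: 68.3
```

>>> {"name": "send_rows", "arguments": {
  "moves": [0,0,0,0,0,0.5,1,0,0,0,0,0,0.5,1,0,0,0,0,0,0.5,1,0,0,0,0,0,0.5,1,0,0,0,0,0,0.5,1,0,0,0,0,0,0.5,1,0,0,0,0,0,0.5,1,0,0,0,0,0,0.5,1]
}}

```text
time: 57.05
ee_pos: [0.4757, 0.025, 0.2129]
tcp_rot: [-179.8, -0.2, 163.1]
wrist_force: [-11.6, -8.7, -10.8]
opening: 0.0139
grasp_force: 68.4
```

```bash
python3 - <<'E'
from h import *
snap();o=bot.get_obs();print(np.round(o["ee_pos"],4),np.round(o["tcp_rot"],1),np.round(o["wrist_force"],1),np.round(o["torque"],2),np.round(o["q"],1))
for q in("bail_grip","basket","fork_seat"):show(q)
E
```

```text
[0.4756 0.0251 0.2129] [-179.8   -0.2  163.1] [-11.3  -8.6 -11.2] [-1.29  1.86 -0.1 ] [ 3.1 -5.2 -2.1 93.3 -0.1 20. ]
bail_grip [([0.612, -0.007, 0.179], np.float64(1.8), 0.44, 0.5)]
    scene [([249.0, 201.0], 0.44)]
    top [([296.0, 176.0], 0.5)]
basket [([0.617, -0.018, 0.041], np.float64(0.2), 0.58, 0.63)]
    scene [([249.0, 221.0], 0.58)]
    top [([297.0, 188.0], 0.63)]
fork_seat [([0.617, -0.009, 0.176], np.float64(3.8), 0.86, 0.49)]
    scene [([249.0, 201.0], 0.86)]
    top [([298.0, 173.0], 0.49)]
```

>>> {"name": "send_rows", "arguments": {
  "moves": [-0.04,-0.03,0,0,0,0.5,1,0,0,0,0,0,0.5,1,0,0,0,0,0,0.5,1,0,0,0,0,0,0.5,1,0,0,0,0,0,0.5,1,0,0,0,0,0,0.5,1,0,0,0,0,0,0.5,1,0,0,0,0,0,0.5,1]
}}

```text
time: 58.45
ee_pos: [0.4755, 0.0241, 0.2132]
tcp_rot: [-179.9, -0.1, -162.6]
wrist_force: [-6.2, -9.9, -10.8]
opening: 0.0138
grasp_force: 68.5
```

>>> {"name": "send_rows", "arguments": {
  "moves": [0,0,0,0,0,0.5,1,0,0,0,0,0,0.5,1,0,0,0,0,0,0.5,1,0,0,0,0,0,0.5,1,0,0,0,0,0,0.5,1,0,0,0,0,0,0.5,1,0,0,0,0,0,0.5,1,0,0,0,0,0,0.5,1]
}}

```text
time: 59.45
ee_pos: [0.476, 0.0233, 0.2133]
tcp_rot: [-179.9, -0.2, -128.2]
wrist_force: [-2.9, -15.3, -11.3]
opening: 0.0139
grasp_force: 68.5
```

>>> {"name": "send_rows", "arguments": {
  "moves": [0,0,0,0,0,0.5,1,0,0,0,0,0,0.5,1,0,0,0,0,0,0.5,1,0,0,0,0,0,0.5,1,0,0,0,0,0,0.45,1,0,0,0,0,0,0.4,1,0,0,0,0,0,0.25,1,0,0,0,0,0,0.15,1]
}}

```text
time: 60.45
ee_pos: [0.4767, 0.023, 0.2135]
tcp_rot: [-179.9, -0.3, -100.4]
wrist_force: [0.8, -16.2, -11.7]
opening: 0.0143
grasp_force: 68.5
```

>>> {"name": "send_rows", "arguments": {
  "moves": [0,0,0,0,0,0,1,0,0,-0.1,0,0,0,1,0,0,-0.1,0,0,0,1,0,0,-0.1,0,0,0,1,0,0,-0.1,0,0,0,1,0,0,-0.05,0,0,0,1,0,0,0,0,0,0,1]
}}

```text
time: 61.32
ee_pos: [0.4767, 0.023, 0.2026]
tcp_rot: [-179.9, -0.3, -100.4]
wrist_force: [-0.6, -17.7, -7.9]
opening: 0.0137
grasp_force: 69.0
```

>>> {"name": "send_rows", "arguments": {
  "moves": [0,-0.06,-0.08,0,0,0,1,0,0,0,0,0,0,1,0,0,0,0,0,0,1]
}}

```text
time: 61.7
ee_pos: [0.4768, 0.0229, 0.2011]
tcp_rot: [-179.9, -0.1, -100.4]
wrist_force: [-1.3, -8.0, -6.9]
opening: 0.0139
grasp_force: 69.3
```

```bash
python3 - <<'E'
from h import *
snap();o=bot.get_obs();print(np.round(o["ee_pos"],4),np.round(o["tcp_rot"],1),np.round(o["wrist_force"],1),np.round(o["torque"],2))
for q in("bail_grip","basket","fork_seat","notebook","multimeter","solder_spool","sink1_mid"):show(q)
E
```

```text
[0.4768 0.0229 0.2011] [-1.799e+02 -1.000e-01 -1.004e+02] [-0.6 -6.8 -6.5] [-1.32  0.46 -0.07]
bail_grip []
    scene []
    top []
basket [([0.503, 0.158, 0.022], np.float64(2.4), 0.87, 0.58)]
    scene [([275.0, 269.0], 0.87)]
    top [([243.0, 202.0], 0.58)]
fork_seat []
    scene []
    top []
notebook [([0.502, -0.114, -0.021], np.float64(1.0), 0.79, 0.64)]
    scene [([283.0, 214.0], 0.79)]
    top [([313.0, 228.0], 0.64)]
multimeter [([0.699, -0.324, -0.043], np.float64(2.0), 0.82, 0.71)]
    scene [([243.0, 173.0], 0.82)]
    top [([380.0, 196.0], 0.71), ([240.0, 201.0], 0.54)]
solder_spool []
    scene []
    top [([395.0, 236.0], 0.56)]
sink1_mid []
    scene [([242.0, 172.0], 0.43)]
    top []
```

>>> {"name": "send_rows", "arguments": {
  "moves": [0,0,-0.03,0,0,0,1,0,0,0,0,0,0,0.5,0,0,0,0,0,0,0.3,0,0,0,0,0,0,0.2,0,0,0.5,0,0,0,0.2,0,0,1,0,0,0,0.2,0,0,1,0,0,0,0.2,0,0,1,0,0,0,0.2]
}}

```text
time: 63.5
ee_pos: [0.4762, 0.024, 0.2888]
tcp_rot: [-179.9, 0.0, -100.4]
wrist_force: [0.0, 0.2, 0.0]
opening: 0.0342
grasp_force: 0.0
```

>>> {"name": "send_rows", "arguments": {
  "moves": [-0.6,-1,0.5,0,0,0,0.2,-0.6,-1,0,0,0,0,0.2,-0.6,-1,0,0,0,0,0.2,-0.6,-1,0,0,0,0,0.2,-0.6,-1,0,0,0,0,0.2,-0.6,-1,0,0,0,0,0.2,0,0,0,0,0,0,0.2,0,0,0,0,0,0,0.2]
}}

```text
time: 64.5
ee_pos: [0.3863, -0.126, 0.3001]
tcp_rot: [-180.0, 0.0, -100.4]
wrist_force: [0.7, -0.5, -0.4]
opening: 0.0342
grasp_force: 0.0
```

>>> {"name": "send_rows", "arguments": {
  "moves": [0,0,0,0,0,0,0.2,0,0,0,0,0,0,0.2,0,0,0,0,0,0,0.2,0,0,0,0,0,0,0.2,0,0,0,0,0,0,0.2,0,0,0,0,0,0,0.2,0,0,0,0,0,0,0.2,0,0,0,0,0,0,0.2]
}}

```text
time: 65.5
ee_pos: [0.3861, -0.1262, 0.2995]
tcp_rot: [-180.0, -0.0, -100.4]
wrist_force: [-0.0, -0.4, -0.6]
opening: 0.0342
grasp_force: 0.0
```

```bash
python3 - <<'E'
from h import *
snap();o=bot.get_obs();print(np.round(o["ee_pos"],4),np.round(o["wrist_force"],1))
for q in("basket","knob_grip","dryer_spot"):show(q)
# knob bar direction in the scene image and black blobs left on the bench
m=np.uint8(C["scene"]["color"].max(2)<45)[190:220,268:305];n,l,st,ce=cv2.connectedComponentsWithStats(m);print([(s.tolist(),cv2.minAreaRect(np.argwhere(l==i)[:,::-1].astype(np.int32))) for i,s in enumerate(st) if i and s[4]>15])
for t in(1.3,1.396,1.5):
    f=[proj("scene",[.4767+k*.031*np.cos(t),.0245+k*.031*np.sin(t),.232]) for k in(-1,1)];print(t,np.round(f,1).tolist())
E
```

```text
[ 0.3861 -0.1262  0.2995] [ 0.1 -0.2 -0.9]
basket []
    scene [([276.0, 267.0], 0.55)]
    top []
knob_grip [([0.48, 0.024, 0.208], np.float64(0.3), 0.65, 0.53)]
    scene [([285.0, 206.0], 0.65)]
    top [([275.0, 209.0], 0.53)]
dryer_spot [([0.518, 0.159, 0.004], np.float64(1.5), 0.79, 0.97)]
    scene [([270.0, 270.0], 0.79)]
    top [([244.0, 200.0], 0.97)]
[([15, 8, 8, 15, 58], ((18.35000228881836, 14.950000762939453), (3.7947330474853516, 14.86270523071289), 18.434947967529297))]
1.3 [[289.6, 195.0], [282.5, 208.4]]
1.396 [[288.7, 194.8], [283.4, 208.7]]
1.5 [[287.8, 194.6], [284.3, 208.9]]
```

```bash
python3 -c "
from workcell import bot
print(bot.job_done())"
```

```text
the job is handed in; nothing more can be done
None
```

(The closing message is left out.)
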